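# Load a tube and feed it up to its locked length stop

## Task

Take the blue tube out of the rack, lay it flat on its broad side on the green rubber mat and let go; then take it again by its long narrow sides and lay it flat in the feed channel, short of the blue stop and close to the yellow feed lever. Flip the stop's orange-tipped cam lever down to lock the stop, then swing the red-handled feed lever until the tube is firmly against the stop, hold it there a moment, and let the lever spring all the way back. Do not drop the tube, do not shift the stop, and leave the red tube and the tools lying about where they are.

Things in the scene. Friction and masses are not known exactly. Their poses are not given: they have to be found in the camera images.
- tube: Blue closed rectangular tube with black end caps, 160 mm long, 60 x 30 mm section, 0.45 to 0.8 kg. Origin at its centre; its y axis runs along the 160 mm, z along the 60 mm, x along the 30 mm. It starts on edge in the rack (z up, 60 mm tall, underside 8 mm above the table) with its z axis up. Lying flat its x axis is vertical, up or down. On edge it tips over once leaned about 27 degrees.
- tube_red: Red tube, same shape and axes, in the other slot of the rack, its centre 100 mm from the blue one's. Stays there.
- rack: Grey rack for two tubes, base 190 (x) x 150 (y) x 8 mm, origin under its centre. The tubes lie along its y, at x = -50 and +50 mm, between pairs of small prongs (at y = -60 and +60 mm, 14 mm wide, tops 34 mm above the table, 2.5 mm play each side); between the prongs the sides of the tubes are free. Which tube is in which slot varies, and rack and mat may have changed places.
- mat_top (a point): Centre of the top of the green rubber mat, 200 (x) x 180 (y) mm, 6 mm thick, fixed to the table; the x and y axes run along its sides.
- fixture: Feed fixture, fixed: aluminium base 140 (x) x 340 (y) mm, 10 mm thick, origin at the table under the middle of its channel, channel along y and feed towards +y. The channel floor is the base's top (10 mm above the table); steel guides 64 mm apart, 8 mm high, 12 mm wide, run along both sides from y = -80 to +95 mm. A tube lying in the channel has its top 40 mm above the table and stands 22 mm above the guides. Its y axis is the channel's direction.
- load (a point): Point on the channel floor under the middle of a well-loaded tube: 8 mm to the lever side of the fixture's origin; a tube centred here has 26 mm to go to the stop and 14 mm free to the lever's nose at rest. Axes as the fixture's.
- feed_pivot (a point): Vertical pivot axis of the feed lever, 50 mm above the table, at x = 62, y = -105 mm of the fixture.
- feed_lever (a joint): Angle of the feed lever, rad: 0 at rest, growing to 0.8 at its own end as the handle swings (clockwise from above) in the feed direction. A spring drives it back: about 2.3 N at the handle at rest and 5.3 N at 0.65 (plus 1 to 3 N for the sliding tube); 15 to 20 N at the handle is firm. Its black round nose pushes the tube's end; with the tube firmly against the locked stop it stands at about 0.65 and can go no farther.
- lever_grip (a point): On the axis of the lever's upright red handle, 70 mm above the table. The handle is 20 mm thick, from 26 to 84 mm above the table, 175 mm from the pivot; the yellow arm (14 mm wide, 22 to 34 mm above the table) crosses the channel on its way from the pivot. At rest the arm leans back by 0.4 rad from the fixture's -x direction.
- stop_face (a point): Middle of the face of the blue sliding stop that the tube meets, 25 mm above the table; it looks to -y of the fixture and stands 98 mm from its origin. The stop is a block 70 (x) x 40 (y) mm, 42 mm high over the table, with a 70 mm high lug.
- stop (a joint): Position of the sliding stop on its rail, m: 0 where it must stay, growing to 0.03 as it is pushed along +y. Unlocked it gives way at about 2 N; with the cam lever down it is held.
- cam (a joint): Angle of the stop's cam lever, rad: 0 upright (open), 1.5 lying over towards the fixture's -x (locked). It moves with about 2 N at its tip and stays where it is left.
- cam_knob (a point): Centre of the orange ball (26 mm) at the tip of the cam lever, a 14 mm rod. Its hinge axis runs along the fixture's y, 80 mm from the ball and 52 mm above the table, at x = -52, y = 118 mm of the fixture; so upright the ball is 132 mm up, locked it is about 58 mm up.
- hammer: Hammer lying at the far side of the work area; origin in its underside. Leave alone.
- brush: Brush lying on the left near the robot; origin in its underside. Leave alone.
- square: Red magnetic square, 100 mm, 20 mm high, at the far side; origin in its underside. Leave alone.
- angle_stop: Dark steel angle stop, 140 mm tall, at the far side; origin in its underside. Leave alone.
- spray: White can, 170 mm tall, on the left; origin in its underside. Leave alone.
- clamp: Yellow bar clamp, 220 mm, lying at the right side; origin in its underside. Leave alone.
- bolt_pin: Steel pin, 40 mm across and 45 mm tall, standing near the robot; origin in its underside. Leave alone.
Not all that is in view belongs to the job. Leave any purple or turquoise look-alike of the tube alone.

How it is judged:
By the outcome, as a careful person would: the job done as asked, in the order asked, and still so for the second after the job is handed in, with the robot touching nothing.
It also fails if it takes over 72 s, if anything falls off the work surface, if the arm or the gripper's body presses on something with over 40 N, if the wrist force passes 120 N, or if a joint passes its speed limit or range.

## Robot

A 6-joint arm with a two-finger parallel gripper is mounted at the origin on the work surface. World frame = base frame: x ahead of the robot, y to its left, z up, the work surface at z = 0. Lengths are in m, angles in rad, forces in N, time in s.
With the tool pointing down it reaches from about 0.35 to 0.975 m from the base axis. Payload 4.9 kg.
Tool frame: the origin (TCP) lies midway between the tips of the shut fingers; the grasp point (between the pads) lies 19 mm behind it; z points along the fingers, y is the line along which they close (so a half turn about z gives the same grasp; the last joint's range is limited). The gripper opens to 85 mm and grips with 20 to 120 N. Pads are 22 mm wide; open, the fingers measure 114 mm over their backs; the gripper's body (76 mm by 85 mm) begins 54 mm behind the grasp point. The pads swing forward as they close: fully open they stand 13 mm farther back than shut.
Start: joints at [1.022, 0.053, 1.613, -0, 1.476, -0.119], TCP at [0.26, 0.568, 0.231] pointing down, gripper open.
Joint ranges: [-3.01, 3.01], [-1.01, 2.22], [0.06, 2.58], [-1.02, 4.17], [0.09, 2.62], [-3.14, 3.14]. Speed limits (rad/s): [2.57, 2.57, 3.14, 3.14, 3.14, 3.14].

## Interface

Orientations are given as a unit quaternion [w, x, y, z].
In Python, from plant import state, grab_frame, job_done, cut_out, place_of gives the robot as it stands.
- The arm moves only by the tool jog_arm, never from a script. Its argument "motion" is text: rows parted by semicolons, each of 7 numbers parted by spaces: the opening in per cent of the stroke, from 0 (shut) to 100 (fully open), then the shift along the tool's x, y, z as a fraction of full scale, then the turn, a rotation vector about the tool's x, y, z as a fraction of full scale. A call has exactly 5 rows; each row is the pose to reach, as a shift and turn from the pose commanded when the call began, along the tool's axes at that moment; what a row does not reach only later rows make up. Full scale, the value 1, is 50 cm for a shift and 1.5 rad for a turn. A row lasts 1/8 s, in which the tool goes at most 62.5 mm and 10.7 degrees, less where a joint would pass 70% of its speed; a pose out of reach is approached as far as the arm can. A call with a number of a shift or a turn outside -1 to 1 is refused whole. A call with a gripper value outside its range is refused whole. The fingers move at their own pace and stop on an object; the grip force is fixed at half the most. Time passes only in rows, so rows that repeat a pose let the fingers close, or fill a call up. It gives the time, the measured TCP pose, the force, the opening and the grip force at its end, in the units of the state.
- state(): the state, without advancing time (a new reading comes with each control period).
- grab_frame(name): name is "scene" or "top" or "wrist"; returns a dict with "color" (384x512x3 uint8, red, green, blue), "range_z" (384x512 float32, m along the optical axis (not along the pixel's ray), 0 where there is no reading), "intrinsics" (3x3 intrinsics, pixels), "world_from_camera" (4x4, takes a point from camera to world coordinates). Camera axes: x right, y up, looking along -z (the intrinsics and any distortion apply to the point x, -y, -z); pixel columns grow to the right and rows downward; lengths in m; the calibration is good to about 2 mm. A picture is of the moment at which its call begins.
- job_done(): hands the job in; it is judged then, once.
Trained networks look in the newest picture that a camera, given by its name, has taken for a name from the list of things; names that differ only in an ending like _2 or _b are one class to them, and where a whole thing is asked for, a point or a joint stands for the part that bears it (a point fixed in the world has none). Each returns a list of dicts, best first, with "p" (0 to 1); they miss things now and then, are a little off and sometimes report something else, mostly with a low value. They report only what shows in the picture. A call takes as long as a camera call. They do not tell look-alikes from the thing itself.
- cut_out(camera, thing): "pixels" (384x512 bool, what is visible of it).
- place_of(camera, thing): "at" ([x, y, z] in m, in world coordinates, good to about 4 mm: a listed point, or the origin of a listed thing).
The state is a dict: "time": time; "joint_pos": joint angles; "joint_vel": joint speeds; "joint_efforts": joint torques, N m; "tool_pos": TCP position; "tool_rot": TCP orientation; "contact_force": force on the tool from outside, world axes, zero at the start; "ft_torque": the same for the moment, N m; "gripper_width": opening from 0.0 (shut) to 1.0 (fully open); "grasp_force": force on a finger pad.
Only numpy, scipy, OpenCV 4.12 (cv2) and the standard library are available. Lean on these libraries where they do the work, as an engineer would, in place of code of your own. Each camera call takes 0.05 s, during which the arm holds its last target. There are 200 camera calls.

## Working session

There is one attempt and no reset: what is moved stays moved. The work goes in short steps, Python scripts to look and compute and a tool call to move; the robot and the scene stay as the last step left them, time stands still between calls to the robot, and variables do not carry over. Pictures are saved under pics/ and viewed, at most 10 in all, crops included, and the job is handed in when it is done.

Besides the shell and the picture viewer there is one more tool, called after "Emit:" by a JSON object that holds its "method" and its "body". jog_arm: Moves the arm, as the interface text tells. Shift numbers are shares of 50 cm and turn numbers shares of 1.5 rad, none past 1 either way. Its arguments: {"type":"object","properties":{"motion":{"type":"string"}},"required":["motion"]}

```bash
ls; mkdir -p pics; cat > h.py <<'E'
import numpy as np, cv2
from plant import *
from scipy.spatial.transform import Rotation as R
def cloud(f):
    d=f["range_z"];K=f["intrinsics"];T=f["world_from_camera"]
    v,u=np.mgrid[0:d.shape[0],0:d.shape[1]]
    P=np.stack([(u-K[0,2])/K[0,0]*d,-(v-K[1,2])/K[1,1]*d,-d],-1)
    W=P@T[:3,:3].T+T[:3,3]; W[d<=0]=np.nan
    return W
def save(f,n): cv2.imwrite("pics/"+n+".png",f["color"][:,:,::-1])
E
python3 - <<'E'
from h import *
s=state();print(s)
for c in("top","scene"):
    f=grab_frame(c);save(f,c+"0");np.savez("/tmp/"+c,**f)
    print(c,np.round(f["world_from_camera"],3).tolist(),f["intrinsics"].tolist())
    for t in["tube","tube_red","rack","mat_top","fixture","load","feed_pivot","lever_grip","stop_face","cam_knob"]:
        print(t,[(round(float(o["p"]),2),np.round(o["at"],3).tolist()) for o in place_of(c,t)[:3]])
a=cv2.imread("pics/top0.png");
E
```

```text
pics
{'time': 0.0, 'joint_pos': array([ 1.02199313e+00,  5.33738489e-02,  1.61433317e+00, -2.36317788e-06,
        1.47600818e+00, -1.18969176e-01]), 'joint_vel': array([-0.00054084, -0.00073907,  0.00146402, -0.00121634,  0.00182838,
        0.00035154]), 'joint_efforts': array([-4.65960093e-04, -3.93679333e+01, -3.70178461e+01, -6.40105850e-05,
        6.89520588e-03,  1.00710889e-05]), 'tool_pos': array([0.26009516, 0.56760279, 0.2300291 ]), 'tool_rot': array([-3.46685969e-04,  2.13266120e-01,  9.76993570e-01, -1.00305033e-03]), 'contact_force': array([1.24686521, 0.64752248, 0.34748601]), 'ft_torque': array([-0.00726704, -0.02906096,  0.01484338]), 'grasp_force': 0.0, 'gripper_width': 1.0002122555621829}
top [[-0.045, 0.978, -0.202, 0.26], [-0.999, -0.045, 0.006, -0.007], [-0.004, 0.202, 0.979, 1.305], [0.0, 0.0, 0.0, 1.0]] [[355.87215334836344, 0.0, 257.1503658276324], [0.0, 355.87215334836344, 196.7194030684135], [0.0, 0.0, 1.0]]
tube [(0.94, [0.284, -0.346, 0.029]), (0.69, [0.32, 0.117, 0.029]), (0.58, [0.465, -0.392, 0.036])]
tube_red [(0.75, [0.56, -0.384, 0.039])]
rack [(0.
[... 499 characters left out ...]
] [[488.2477373116501, 0.0, 251.33145300435643], [0.0, 488.2477373116501, 193.81487718806798], [0.0, 0.0, 1.0]]
tube [(0.77, [0.321, 0.119, 0.027]), (0.75, [0.283, -0.351, 0.032]), (0.69, [0.46, -0.391, 0.037])]
tube_red [(0.88, [0.561, -0.384, 0.037]), (0.36, [0.507, -0.388, 0.004])]
rack [(0.7, [0.507, -0.39, 0.003]), (0.56, [0.531, 0.231, 0.008])]
mat_top [(0.78, [0.56, -0.167, 0.006])]
fixture [(0.59, [0.528, 0.234, -0.002])]
load [(0.67, [0.531, 0.229, 0.011])]
feed_pivot [(0.83, [0.611, 0.141, 0.05])]
lever_grip [(0.68, [0.468, 0.047, 0.072]), (0.26, [0.558, -0.166, 0.007])]
stop_face [(0.8, [0.516, 0.332, 0.026])]
cam_knob [(0.72, [0.56, -0.167, 0.006]), (0.46, [0.463, 0.342, 0.135])]
```

```bash
python3 - <<'E'
from h import *
for c in("top","scene"):
    f=dict(np.load("/tmp/%s.npz"%c)); W=cloud(f); C=cv2.cvtColor(f["color"],cv2.COLOR_RGB2HSV).astype(int)
    def fit(n,m):
        p=W[m]; p=p[~np.isnan(p).any(1)]
        if len(p)<15: print(c,n,len(p));return
        r=cv2.minAreaRect((p[:,:2]*1000).astype(np.float32))
        print(c,n,len(p),"med",np.round(np.median(p,0),3),"rect",np.round(r[0],0),np.round(r[1],0),round(r[2],1))
    X,Y,Z=W[...,0],W[...,1],W[...,2]
    near=lambda x,y,r:(np.hypot(X-x,Y-y)<r)
    fit("bluetop",near(.462,-.391,.11)&(C[...,0]>100)&(C[...,0]<128)&(C[...,1]>90)&(Z>.06))
    fit("tubetops",near(.51,-.388,.13)&(Z>.06)&(Z<.08))
    fit("mat",near(.558,-.167,.15)&(C[...,0]>45)&(C[...,0]<90)&(C[...,1]>70)&(Z<.015))
    fit("base",near(.53,.234,.22)&(Z>.006)&(Z<.022))
    fit("stop",near(.51,.35,.07)&(Z>.036)&(Z<.046)&(C[...,0]>95)&(C[...,0]<130))
    fit("knob",near(.46,.342,.04)&(Z>.12)&(Z<.15))
    fit("handle",near(.468,.046,.04)&(Z>.075)&(Z<.09))
    for a,b in(((.283,-.348),'a'),((.32,.118),'b'),((.462,-.391),'c')):
        m=near(*a,.03)&(Z>.02); print(b,np.median(C[m],0))
t=cv2.imread("pics/top0.png");s=cv2.imread("pics/scene0.png")
cv2.imwrite("pics/both.png",cv2.resize(np.vstack([t,s]),None,fx=.78,fy=.78))
E
```

```text
top bluetop 371 med [ 0.46  -0.394  0.068] rect [ 460. -393.] [ 30. 153.] 1.2
top tubetops 771 med [ 0.476 -0.39   0.068] rect [ 510. -391.] [131. 165.] 1.5
top mat 2674 med [ 0.556 -0.168  0.007] rect [ 560. -170.] [212. 188.] 5.9
top base 3328 med [0.53  0.243 0.012] rect [529. 236.] [423. 434.] 41.4
top stop 154 med [0.517 0.345 0.044] rect [513. 348.] [69. 40.] 10.8
top knob 50 med [0.461 0.337 0.143] rect [461. 338.] [23. 23.] 45.7
top handle 24 med [0.468 0.044 0.084] rect [467.  43.] [17. 18.] 50.3
a [139. 158. 221.]
b [ 90. 188. 238.]
c [108. 198. 203.]
scene bluetop 539 med [ 0.463 -0.397  0.068] rect [ 462. -393.] [151.  37.] 88.7
scene tubetops 1233 med [ 0.547 -0.394  0.068] rect [ 509. -390.] [137. 161.] 2.6
scene mat 3264 med [ 0.56  -0.174  0.006] rect [ 569. -167.] [240. 188.] 5.1
scene base 2641 med [0.539 0.236 0.011] rect [520. 241.] [403. 412.] 52.0
scene stop 156 med [0.517 0.348 0.041] rect [514. 351.] [71. 50.] 10.7
scene knob 46 med [0.466 0.336 0.139] rect [465. 337.] [21. 19.] 35.2
scene handle 30 med [0.469 0.044 0.082] rect [469.  44.] [19. 18.] 59.0
a [140.  116.  156.5]
b [ 88.  159.5 147.5]
c [108. 122. 134.]
```

View pics/both.png

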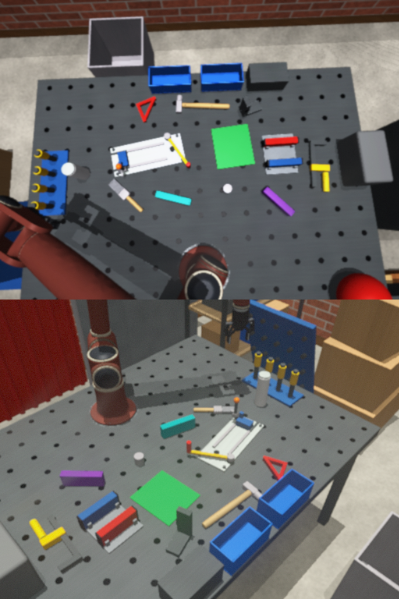

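The picture shows the blue tube in the rack slot nearer the robot (top view about (285,162), red at (283,141)). The green mat is left of the rack at (233,147), and the fixture is at (150,153) with its stop at the left end. The purple (278,200) and turquoise (173,197) look-alikes lie nearer the robot. The measured heights and sizes agree with what was given.

Emit:
{"method": "jog_arm", "body": {"motion": "100 0 0 -0.14 0 0 0; 100 -0.58 -0.33 -0.14 0 0 0.746; 100 -0.58 -0.33 -0.14 0 0 0.746; 100 -0.58 -0.33 -0.14 0 0 0.746; 100 -0.58 -0.33 -0.14 0 0 0.746"}}

```text
time: 1.72
tool_pos: [0.4072, 0.3637, 0.2997]
tool_rot: [0.0, 0.559, 0.829, 0.0]
contact_force: [0.8, -0.2, -0.1]
gripper_width: 1.0
grasp_force: 0.0
```

```bash
cat >> h.py <<'E'
import json
def rot(s): return R.from_quat(np.r_[s["tool_rot"][1:],s["tool_rot"][0]])
def down(yaw):  # tool y at world angle yaw, pointing down
    y=np.array([np.cos(yaw),np.sin(yaw),0]);z=np.array([0,0,-1.]);return R.from_matrix(np.c_[np.cross(y,z),y,z])
def go(p,Rt=None,s=None):
    s=s or state();r=rot(s)
    d=r.inv().apply(np.array(p)-s["tool_pos"])/.5
    w=(r.inv()*(Rt if Rt is not None else r)).as_rotvec()/1.5
    print("go",np.round(d,3),np.round(w,3),"rows",round(np.linalg.norm(d)*.5/.0625,1),round(np.linalg.norm(w)*85.9/10.7,1))
def log():
    s=state();open("log.jsonl","a").write(json.dumps([s["joint_pos"].tolist(),s["tool_pos"].tolist(),s["tool_rot"].tolist()])+"\n")
    print(round(s["time"],2),"q",np.round(s["joint_pos"],3),"p",np.round(s["tool_pos"],4),"F",np.round(s["contact_force"],1),"w",round(s["gripper_width"],3),"g",round(s["grasp_force"],1))
    return s
E
python3 - <<'E'
from h import *
log();go([.50,-.05,.3],down(np.radians(1.3)));go([.461,-.392,.2],down(np.radians(1.3)))
E
```

```text
1.73 q [ 0.593 -0.169  1.712 -0.     1.597  0.207] p [0.4072 0.3637 0.2997] F [ 0.8 -0.2 -0.1] w 1.0 g 0.0
go [-0.836 -0.139 -0.001] [ 0.001 -0.     0.242] rows 6.8 1.9
go [-1.441 -0.468  0.199] [ 0.001 -0.     0.242] rows 12.2 1.9
```

Emit:
{"method": "jog_arm", "body": {"motion": "100 -0.84 -0.14 0 0 0 0.24; 100 -0.84 -0.14 0 0 0 0.24; 100 -0.84 -0.14 0 0 0 0.24; 100 -0.84 -0.14 0 0 0 0.24; 100 -0.84 -0.14 0 0 0 0.24"}}

```text
time: 2.35
tool_pos: [0.4765, 0.0587, 0.2998]
tool_rot: [0.0, 0.696, 0.718, 0.0]
contact_force: [1.0, -0.3, 0.5]
gripper_width: 0.999
grasp_force: 0.0
```

```bash
python3 - <<'E'
from h import *
log();go([.461,-.392,.2],down(np.radians(1.3)))
E
```

```text
2.35 q [-0.033 -0.335  1.85   0.     1.626 -0.064] p [0.4765 0.0587 0.2998] F [ 1.  -0.3  0.5] w 0.999 g 0.0
go [-0.9   -0.059  0.199] [ 0.001 -0.     0.006] rows 7.4 0.0
```

Emit:
{"method": "jog_arm", "body": {"motion": "100 -0.9 -0.06 0.2 0 0 0.006; 100 -0.9 -0.06 0.2 0 0 0.006; 100 -0.9 -0.06 0.2 0 0 0.006; 100 -0.9 -0.06 0.2 0 0 0.006; 100 -0.9 -0.06 0.2 0 0 0.006"}}

```text
time: 2.98
tool_pos: [0.4652, -0.2463, 0.2317]
tool_rot: [0.001, 0.699, 0.715, 0.0]
contact_force: [0.9, 0.0, -0.1]
gripper_width: 1.001
grasp_force: 0.0
```

```bash
python3 - <<'E'
from h import *
log();go([.461,-.392,.18],down(np.radians(1.3)))
E
```

```text
2.98 q [-0.628 -0.187  1.84   0.     1.487 -0.65 ] p [ 0.4652 -0.2463  0.2317] F [ 0.9  0.  -0.1] w 1.001 g 0.0
go [-0.291 -0.015  0.104] [ 0.001  0.    -0.001] rows 2.5 0.0
```

Emit:
{"method": "jog_arm", "body": {"motion": "100 -0.29 -0.015 0.1 0 0 0; 100 -0.29 -0.015 0.1 0 0 0; 100 -0.29 -0.015 0.1 0 0 0; 100 -0.29 -0.015 0.1 0 0 0; 100 -0.29 -0.015 0.1 0 0 0"}}

```text
time: 3.6
tool_pos: [0.4614, -0.3887, 0.1821]
tool_rot: [0.0, 0.699, 0.715, 0.0]
contact_force: [0.3, 0.4, -0.2]
gripper_width: 0.997
grasp_force: 0.0
```

```bash
python3 - <<'E'
from h import *
log();f=grab_frame("wrist");save(f,"w1");W=cloud(f)
C=cv2.cvtColor(f["color"],cv2.COLOR_RGB2HSV).astype(int)
m=(np.hypot(W[...,0]-.46,W[...,1]+.39)<.12)&(W[...,2]>.06)&(W[...,2]<.076)&(W[...,0]<.5)
p=W[m];r=cv2.minAreaRect((p[:,:2]*1000).astype(np.float32));print(len(p),np.median(p,0),r)
# width-wise fit: line of mid x vs y
b=[(np.median(p[abs(p[:,1]-y)<.006],0)) for y in np.arange(-.46,-.32,.012) if (abs(p[:,1]-y)<.006).sum()>20];print(np.round(b,4))
go([.461,-.392,.048],down(np.radians(1.3)))
E
```

```text
3.6 q [-0.824  0.036  1.713  0.     1.392 -0.846] p [ 0.4614 -0.3887  0.1821] F [ 0.3  0.4 -0.2] w 0.997 g 0.0
6100 [ 0.45968471 -0.38090429  0.06801802] ((459.8148193359375, -392.397705078125), (30.050514221191406, 159.5919647216797), 1.2701127529144287)
[[ 0.4614 -0.4597  0.068 ]
 [ 0.4611 -0.4482  0.068 ]
 [ 0.4609 -0.436   0.0681]
 [ 0.4606 -0.4239  0.0681]
 [ 0.4603 -0.412   0.0681]
 [ 0.4594 -0.3999  0.068 ]
 [ 0.4599 -0.3879  0.0681]
 [ 0.4597 -0.3759  0.0681]
 [ 0.4594 -0.3639  0.0681]
 [ 0.4584 -0.3519  0.0681]
 [ 0.4589 -0.3399  0.0681]
 [ 0.4588 -0.3279  0.068 ]]
go [-0.007 -0.002  0.269] [0.001 0.    0.   ] rows 2.2 0.0
```

View pics/w1.png

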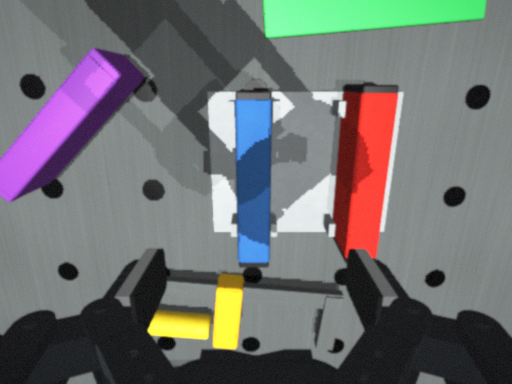

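The wrist view shows the blue tube at about (253,180), lined up with the fingers, which are aligned with its sides. The red tube is at (370,170), well clear of the right finger.

Emit:
{"method": "jog_arm", "body": {"motion": "100 -0.007 -0.003 0.13 0 0 0; 100 -0.007 -0.003 0.24 0 0 0; 100 -0.007 -0.003 0.268 0 0 0; 100 -0.007 -0.003 0.268 0 0 0; 0 -0.007 -0.003 0.268 0 0 0"}}

```text
time: 4.28
tool_pos: [0.4617, -0.3944, 0.0513]
tool_rot: [0.003, 0.699, 0.715, -0.0]
contact_force: [-0.1, -0.6, 0.1]
gripper_width: 0.812
grasp_force: 0.0
```

Emit:
{"method": "jog_arm", "body": {"motion": "0 0 0 0 0 0 0; 0 0 0 0 0 0 0; 0 0 0 0 0 0 0; 0 0 0 0 0 0 0; 0 0 0 -0.01 0 0 0"}}

```text
time: 4.9
tool_pos: [0.459, -0.392, 0.0516]
tool_rot: [-0.001, 0.699, 0.715, 0.0]
contact_force: [-0.6, 0.5, -6.5]
gripper_width: 0.335
grasp_force: 59.8
```

Emit:
{"method": "jog_arm", "body": {"motion": "0 0 0 -0.06 0 0 0; 0 0 0 -0.14 0 0 0; 0 0 0 -0.24 0 0 0; 0 0.15 0.07 -0.34 0 0 0; 0 0.25 0.12 -0.34 0 0 0"}}

```text
time: 5.52
tool_pos: [0.5075, -0.2881, 0.2194]
tool_rot: [0.001, 0.7, 0.714, 0.0]
contact_force: [1.0, 0.4, -5.9]
gripper_width: 0.337
grasp_force: 61.7
```

```bash
python3 - <<'E'
from h import *
s=log()
go([.558,-.167,.25],s=s)
for d in(1,-1): go([.558,-.167,.25],rot(s)*R.from_rotvec([d*.6,0,0]),s=s); 
E
```

```text
5.53 q [-0.644 -0.039  1.725  0.     1.453 -0.663] p [ 0.5075 -0.2881  0.2194] F [ 1.   0.4 -5.9] w 0.337 g 61.7
go [ 0.24   0.106 -0.061] [0. 0. 0.] rows 2.2 0.0
go [ 0.24   0.106 -0.061] [ 0.4 -0.   0. ] rows 2.2 3.2
go [ 0.24   0.106 -0.061] [-0.4  0.  -0. ] rows 2.2 3.2
```

Emit:
{"method": "jog_arm", "body": {"motion": "0 0.24 0.11 -0.06 0 0 -0.85; 0 0.24 0.11 -0.06 0 0 -0.85; 0 0.24 0.11 -0.06 0 0 -0.85; 0 0.24 0.11 -0.06 0 0 -0.85; 0 0.24 0.11 -0.06 0 0 -0.85"}}

```text
time: 6.15
tool_pos: [0.5584, -0.1661, 0.2455]
tool_rot: [-0.002, 0.298, 0.955, 0.0]
contact_force: [0.5, -0.7, -6.2]
gripper_width: 0.335
grasp_force: 61.7
```

Emit:
{"method": "jog_arm", "body": {"motion": "0 0 0 0 0.13 0 -0.22; 0 0 0 0 0.26 0 -0.22; 0 0 0 0 0.4 0 -0.22; 0 0 0 0 0.4 0 -0.22; 0 0 0 0 0.4 0 -0.22"}}

```text
time: 6.78
tool_pos: [0.5585, -0.1644, 0.2432]
tool_rot: [-0.091, 0.127, 0.948, -0.279]
contact_force: [-0.2, 0.1, -6.4]
gripper_width: 0.337
grasp_force: 62.0
```

```bash
python3 - <<'E'
from h import *
s=log();print(rot(s).as_matrix().round(3))
E
```

```text
6.78 q [-0.156  0.081  1.644 -0.567  1.604 -1.425] p [ 0.5585 -0.1644  0.2432] F [-0.2  0.1 -6.4] w 0.337 g 62.0
[[-0.951  0.189 -0.243]
 [ 0.291  0.813 -0.505]
 [ 0.102 -0.551 -0.828]]
```

```bash
cat > kin.py <<'E'
from h import *
from scipy.optimize import least_squares
def fk(q,k):
    a1,d1,c,L2,a3,L3,c2,d6=k; e=lambda ax,t:R.from_euler(ax,t)
    r=e('z',q[0]); p=r.apply([a1,0,d1]); r=r*e('y',q[1]); p=p+r.apply([0,c,L2]); r=r*e('y',q[2]); p=p+r.apply([a3,0,L3])
    r=r*e('z',q[3])*e('y',q[4]); p=p+r.apply([0,c2,d6]); return p,r*e('z',q[5]+np.pi/2)
def fit():
    D=[json.loads(l) for l in open("log.jsonl")]
    D.append([[1.02199,.05337,1.61433,0,1.476,-.118969],[.2601,.5676,.23003],[-.0003,.21327,.97699,-.001]])
    x0=[0,.4,.07,.4,0,.4,0,.25]
    f=lambda k:np.concatenate([fk(q,k)[0]-p for q,p,_ in D]+[1e-4*(k-x0)])
    k=least_squares(f,x0).x
    er=[(fk(q,k)[1].inv()*R.from_quat(np.r_[w[1:],w[0]])).magnitude() for q,p,w in D]
    return k,abs(f(k)[:-8]).max(),max(er)
lo=np.array([-3.01,-1.01,.06,-1.02,.09,-3.14]);hi=np.array([3.01,2.22,2.58,4.17,2.62,3.14])
def ik(p,Rt,k,q0):
    def f(q):
        a,r=fk(q,k);return np.r_[(a-p)*5,(r.inv()*Rt).as_rotvec()]
    s=least_squares(f,np.clip(q0,lo+1e-3,hi-1e-3),bounds=(lo,hi));return s.x,np.abs(s.fun).max()
def tilt(yaw,th): return down(yaw)*R.from_rotvec([-th,0,0])
E
python3 - <<'E'
from kin import *
k,e,er=fit();print(np.round(k,3),e,er)
s=state()
for yaw in(30,45,60,75):
  q=s["joint_pos"].copy();q[3]=0.3
  out=[]
  for th in(0,30,50,68,75):
    q,err=ik([.557,-.168,.037 if th>60 else .12],tilt(np.radians(yaw),np.radians(th)),k,q);out.append((th,np.round(q,2).tolist(),round(err,4)))
    if th>60:
        r=R.from_euler('z',q[0]);print("  wrist",np.round(np.array([.557,-.168,.037])-tilt(np.radians(yaw),np.radians(th)).apply([0,0,k[7]]),3))
  print(yaw,*out,sep="\n ")
E
```

```text
[-0.     0.238  0.074  0.426  0.096  0.61  -0.     0.279] 3.4622633395819946e-06 9.123462454719777e-05
  wrist [ 0.333 -0.298  0.142]
  wrist [ 0.323 -0.303  0.109]
30
 (0, [-0.42, 0.05, 1.81, 0.0, 1.28, -0.94], np.float64(0.0))
 (30, [-0.65, -0.11, 2.04, 0.55, 1.07, -1.41], np.float64(0.0))
 (50, [-0.8, -0.1, 2.14, 0.99, 1.09, -1.81], np.float64(0.0))
 (68, [-0.9, 0.22, 2.17, 1.41, 1.19, -2.33], np.float64(0.0))
 (75, [-0.92, 0.31, 2.16, 1.5, 1.29, -2.44], np.float64(0.0))
  wrist [ 0.374 -0.351  0.142]
  wrist [ 0.366 -0.359  0.109]
45
 (0, [-0.42, 0.05, 1.81, 0.0, 1.28, -1.21], np.float64(0.0))
 (30, [-0.67, -0.03, 1.96, 0.56, 1.21, -1.66], np.float64(0.0))
 (50, [-0.81, 0.03, 2.02, 0.92, 1.29, -1.96], np.float64(0.0))
 (68, [-0.9, 0.34, 2.01, 1.22, 1.38, -2.34], np.float64(0.0))
 (75, [-0.92, 0.42, 2.0, 1.3, 1.46, -2.42], np.float64(0.0))
  wrist [ 0.427 -0.392  0.142]
  wrist [ 0.422 -0.402  0.109]
60
 (0, [-0.42, 0.05, 1.81, -0.0, 1.28, -1.47], np.float64(0.0))
 (30, [-0.67, 0.05, 1.87, 0.53, 1.33, -1.87], np.float64(0.0))
 (50, [-0.8, 0.15, 1.88, 0.84, 1.47, -2.1], np.float64(0.0))
 (68, [-0.87, 0.45, 1.85, 1.06, 1.55, -2.37], np.float64(0.0))
 (75, [-0.89, 0.52, 1.83, 1.13, 1.63, -2.42], np.float64(0.0))
  wrist [ 0.49  -0.418  0.142]
  wrist [ 0.487 -0.429  0.109]
75
 (0, [-0.42, 0.05, 1.81, -0.0, 1.28, -1.73], np.float64(0.0))
 (30, [-0.65, 0.14, 1.78, 0.48, 1.45, -2.07], np.float64(0.0))
 (50, [-0.76, 0.27, 1.75, 0.74, 1.62, -2.23], np.float64(0.0))
 (68, [-0.82, 0.56, 1.69, 0.92, 1.72, -2.41], np.float64(0.0))
 (75, [-0.84, 0.63, 1.67, 0.98, 1.8, -2.44], np.float64(0.0))
```

```bash
python3 - <<'E'
from kin import *
s=state();r=np.radians
go([.557,-.168,.20],tilt(r(45),r(10)),s=s)
E
```

```text
go [-0.008  0.041  0.076] [-0.514  0.001  0.341] rows 0.7 4.9
```

Emit:
{"method": "jog_arm", "body": {"motion": "0 -0.008 0.04 0.075 -0.514 0 0.34; 0 -0.008 0.04 0.075 -0.514 0 0.34; 0 -0.008 0.04 0.075 -0.514 0 0.34; 0 -0.008 0.04 0.075 -0.514 0 0.34; 0 -0.008 0.04 0.075 -0.514 0 0.34"}}

```text
time: 7.4
tool_pos: [0.5576, -0.1727, 0.2063]
tool_rot: [0.039, 0.384, 0.919, 0.082]
contact_force: [-0.2, 0.7, -8.2]
gripper_width: 0.334
grasp_force: 61.9
```

```bash
python3 - <<'E'
from kin import *
s=log();r=np.radians
go([.557,-.168,.13],tilt(r(45),r(55)),s=s)
E
```

```text
7.4 q [-0.511 -0.084  1.798  0.175  1.37  -1.32 ] p [ 0.5576 -0.1727  0.2063] F [-0.2  0.7 -8.2] w 0.334 g 61.9
go [ 0.009 -0.022  0.151] [-0.519  0.008 -0.   ] rows 1.2 4.2
```

Emit:
{"method": "jog_arm", "body": {"motion": "0 0.009 -0.022 0.15 -0.1 0.008 0; 0 0.009 -0.022 0.15 -0.22 0.008 0; 0 0.009 -0.022 0.15 -0.34 0.008 0; 0 0.009 -0.022 0.15 -0.46 0.008 0; 0 0.009 -0.022 0.15 -0.52 0.008 0"}}

```text
time: 8.02
tool_pos: [0.5552, -0.1693, 0.1282]
tool_rot: [0.176, 0.34, 0.82, 0.425]
contact_force: [-0.1, 0.6, -5.9]
gripper_width: 0.339
grasp_force: 62.3
```

```bash
python3 - <<'E'
from kin import *
s=log();r=np.radians
go([.557,-.168,.060],tilt(r(45),r(68)),s=s)
go([.557,-.168,.038],tilt(r(45),r(68)),s=s)
f=grab_frame("scene");save(f,"s2");cv2.imwrite("pics/s2c.png",cv2.resize(f["color"][150:384,40:360,::-1],None,fx=2,fy=2))
E
```

```text
8.03 q [-0.843  0.043  2.024  0.994  1.336 -2.015] p [ 0.5552 -0.1693  0.1282] F [-0.1  0.6 -5.9] w 0.339 g 62.3
go [-0.001 -0.109  0.082] [-0.154 -0.    -0.   ] rows 1.1 1.2
go [-0.001 -0.145  0.108] [-0.154 -0.    -0.   ] rows 1.4 1.2
```

View pics/s2c.png

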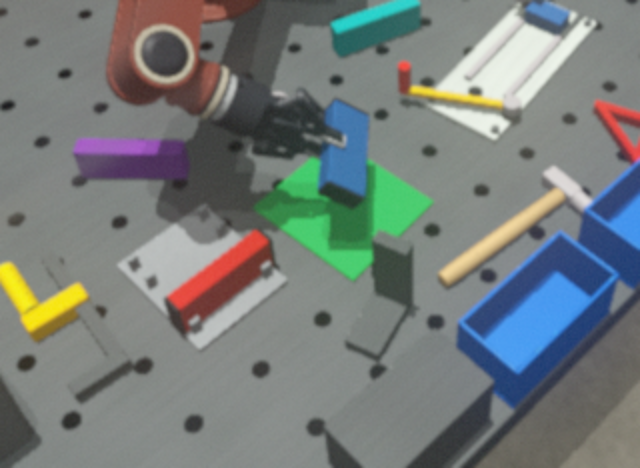

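The picture shows the tube held tilted over the mat at about (345,150), with the arm clear of the purple tube and the rack. I'm lowering it slowly.

Emit:
{"method": "jog_arm", "body": {"motion": "0 0 -0.06 0.04 -0.08 0 0; 0 0 -0.109 0.082 -0.154 0 0; 0 0 -0.125 0.093 -0.154 0 0; 0 0 -0.134 0.1 -0.154 0 0; 0 0 -0.14 0.104 -0.154 0 0"}}

```text
time: 8.7
tool_pos: [0.5597, -0.1668, 0.0446]
tool_rot: [0.214, 0.314, 0.768, 0.516]
contact_force: [-0.1, -0.1, -5.6]
gripper_width: 0.33
grasp_force: 62.9
```

```bash
python3 - <<'E'
from kin import *
s=log();r=np.radians
go([.557,-.168,.037],tilt(r(45),r(68)),s=s)
E
```

```text
8.7 q [-0.893  0.327  2.011  1.215  1.383 -2.331] p [ 0.5597 -0.1668  0.0446] F [-0.1 -0.1 -5.6] w 0.33 g 62.9
go [ 0.002 -0.016  0.001] [-0.001 -0.002  0.004] rows 0.1 0.0
```

Emit:
{"method": "jog_arm", "body": {"motion": "0 0 0 0 0 0 0; 0 0 -0.002 0.001 0 0 0; 0 0 -0.004 0.0015 0 0 0; 0 0 -0.004 0.0015 0 0 0; 0 0 -0.004 0.0015 0 0 0"}}

```text
time: 9.32
tool_pos: [0.5583, -0.1654, 0.0402]
tool_rot: [0.212, 0.316, 0.767, 0.517]
contact_force: [-0.5, -0.2, -6.4]
gripper_width: 0.336
grasp_force: 62.9
```

Emit:
{"method": "jog_arm", "body": {"motion": "0 0 -0.002 0.001 0 0 0; 0 0 -0.004 0.0015 0 0 0; 0 0 -0.006 0.0022 0 0 0; 0 0 -0.006 0.0022 0 0 0; 0 0 -0.006 0.0022 0 0 0"}}

```text
time: 9.95
tool_pos: [0.5582, -0.1655, 0.037]
tool_rot: [0.212, 0.316, 0.767, 0.517]
contact_force: [1.1, 0.4, -6.2]
gripper_width: 0.337
grasp_force: 62.9
```

Emit:
{"method": "jog_arm", "body": {"motion": "0 0 -0.002 0.001 0 0 0; 0 0 -0.0035 0.0013 0 0 0; 0 0 -0.0035 0.0013 0 0 0; 0 0 -0.0035 0.0013 0 0 0; 0 0 -0.0035 0.0013 0 0 0"}}

```text
time: 10.58
tool_pos: [0.5584, -0.1656, 0.0359]
tool_rot: [0.213, 0.315, 0.766, 0.518]
contact_force: [-3.7, -0.6, 2.0]
gripper_width: 0.34
grasp_force: 63.5
```

Emit:
{"method": "jog_arm", "body": {"motion": "38 0 0.003 0 0 0 0; 41 0 0.006 0 0 0 0; 43 0 0.008 0 0 0 0; 43 0 0.008 0 0 0 0; 43 0 0.004 -0.009 0 0 0"}}

```text
time: 11.2
tool_pos: [0.5557, -0.1677, 0.0387]
tool_rot: [0.212, 0.315, 0.767, 0.517]
contact_force: [0.0, 0.7, -3.3]
gripper_width: 0.432
grasp_force: 1.2
```

```bash
python3 - <<'E'
from kin import *
s=log()
f=grab_frame("scene");cv2.imwrite("pics/s3.png",cv2.resize(f["color"][170:290,150:290,::-1],None,fx=4,fy=4,interpolation=cv2.INTER_CUBIC))
E
```

```text
11.2 q [-0.901  0.338  2.012  1.212  1.386 -2.34 ] p [ 0.5557 -0.1677  0.0387] F [ 0.   0.7 -3.3] w 0.432 g 1.2
```

View pics/s3.png

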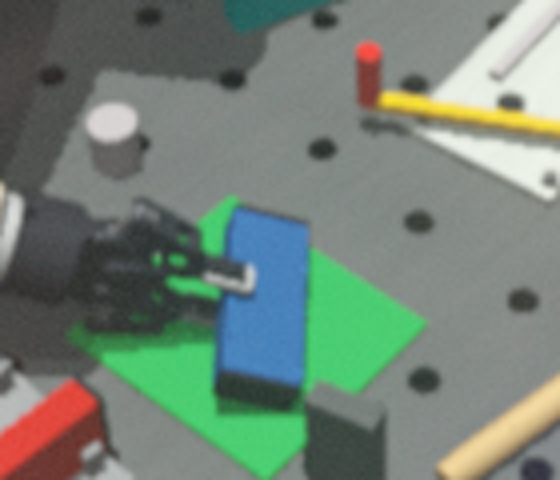

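The tube leans on the lower finger with its far edge on the mat, at about (262,310). I'm drawing the finger out level and slowly.

Emit:
{"method": "jog_arm", "body": {"motion": "43 0 -0.008 -0.014 0 0 0; 43 0 -0.014 -0.028 0 0 0; 43 0 -0.02 -0.042 0 0 0; 43 0 -0.026 -0.056 0 0 0; 43 0 -0.031 -0.07 0 0 0"}}

```text
time: 11.88
tool_pos: [0.5287, -0.1958, 0.0378]
tool_rot: [0.213, 0.316, 0.767, 0.517]
contact_force: [0.0, -0.2, -0.2]
gripper_width: 0.428
grasp_force: 0.0
```

```bash
python3 - <<'E'
from kin import *
s=log()
f=grab_frame("scene");W=cloud(f)
m=np.zeros(W.shape[:2],bool)
C=cv2.cvtColor(f["color"],cv2.COLOR_RGB2HSV).astype(int)
m=(np.hypot(W[...,0]-.558,W[...,1]+.167)<.12)&(C[...,0]>98)&(C[...,0]<122)&(C[...,1]>90)&(W[...,2]>.02)
p=W[m];c=p.mean(0);u,sv,v=np.linalg.svd(p-c);print(len(p),c,"n",v[2],"zrange",np.percentile(p[:,2],[2,50,98]))
E
```

```text
11.88 q [-0.977  0.342  2.01   1.163  1.435 -2.362] p [ 0.5287 -0.1958  0.0378] F [ 0.  -0.2 -0.2] w 0.428 g 0.0
808 [ 0.56342367 -0.16693698  0.03583261] n [1.06609706e-03 6.21104263e-04 9.99999239e-01] zrange [0.03105964 0.03578546 0.04064363]
```

```bash
python3 - <<'E'
from kin import *
s=state();r=np.radians
go([.52,-.205,.13],s=s)
go([.52,-.205,.22],tilt(r(45),r(20)),s=s)
go([.562,-.167,.22],tilt(r(45),r(20)),s=s)
E
```

```text
go [-0.     0.162 -0.092] [0. 0. 0.] rows 1.5 0.0
go [-0.     0.329 -0.159] [ 0.558 -0.002  0.002] rows 2.9 4.5
go [-0.006  0.371 -0.054] [ 0.558 -0.002  0.002] rows 3.0 4.5
```

Emit:
{"method": "jog_arm", "body": {"motion": "43 0 0.06 -0.06 0 0 0; 70 0 0.16 -0.09 0.08 0 0; 100 0 0.33 -0.16 0.2 0 0; 100 0 0.33 -0.16 0.32 0 0; 100 -0.006 0.37 -0.054 0.44 0 0"}}

```text
time: 12.55
tool_pos: [0.5636, -0.17, 0.2253]
tool_rot: [0.104, 0.37, 0.893, 0.236]
contact_force: [0.9, -0.7, -0.9]
gripper_width: 0.996
grasp_force: 0.0
```

```bash
python3 - <<'E'
from kin import *
s=log();r=np.radians
go([.563,-.167,.17],tilt(r(45),0),s=s)
E
```

```text
12.55 q [-0.662 -0.135  1.868  0.53   1.358 -1.548] p [ 0.5636 -0.17    0.2253] F [ 0.9 -0.7 -0.9] w 0.996 g 0.0
go [ 0.006 -0.052  0.097] [0.348 0.008 0.   ] rows 0.9 2.8
```

Emit:
{"method": "jog_arm", "body": {"motion": "100 0.006 -0.05 0.095 0.348 0.008 0; 100 0.006 -0.05 0.095 0.348 0.008 0; 100 0.006 -0.05 0.095 0.348 0.008 0; 100 0.006 -0.05 0.095 0.348 0.008 0; 100 0.006 -0.05 0.095 0.348 0.008 0"}}

```text
time: 13.18
tool_pos: [0.5612, -0.1622, 0.165]
tool_rot: [-0.005, 0.379, 0.925, 0.005]
contact_force: [0.7, -0.9, 0.0]
gripper_width: 1.003
grasp_force: 0.0
```

```bash
python3 - <<'E'
from kin import *
s=log();r=np.radians
f=grab_frame("wrist");save(f,"w2");W=cloud(f)
m=(np.hypot(W[...,0]-.56,W[...,1]+.167)<.12)&(W[...,2]>.030)&(W[...,2]<.042)
p=W[m];c=cv2.minAreaRect((p[:,:2]*1000).astype(np.float32));print(len(p),np.mean(p,0),c)
v=np.linalg.svd((p-p.mean(0))[:,:2],full_matrices=False)[2][0];print("axis yaw",np.degrees(np.arctan2(v[1],v[0])))
E
```

```text
13.18 q [-0.414  0.012  1.767  0.011  1.373 -1.209] p [ 0.5612 -0.1622  0.165 ] F [ 0.7 -0.9  0. ] w 1.003 g 0.0
11249 [ 0.55445498 -0.15837965  0.03607473] ((559.7525024414062, -163.637451171875), (60.323848724365234, 160.04331970214844), 45.471839904785156)
axis yaw -44.57138334984631
```

View pics/w2.png

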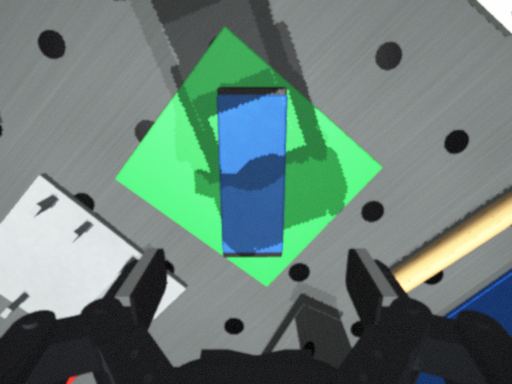

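The tube lies flat on the mat, centre at about (252,172) in the wrist view and square to the fingers. The angle stop is at (310,325), so I'm checking the clearance to it.

```bash
python3 - <<'E'
from kin import *
f=dict(np.load("/tmp/scene.npz"));W=cloud(f)
m=(W[...,0]>.56)&(W[...,0]<.85)&(W[...,1]>-.31)&(W[...,1]<-.05)&(W[...,2]>.03)
p=W[m];print(len(p),p.min(0),p.max(0))
go([.5598,-.1636,.012],down(np.radians(45.5)))
E
```

```text
1006 [ 0.56193741 -0.30955809  0.03005617] [ 0.84999901 -0.05048366  0.14486757]
go [-0.004 -0.005  0.306] [ 0.004 -0.009 -0.001] rows 2.4 0.1
```

```bash
python3 - <<'E'
from kin import *
print([(o["p"],o["at"]) for o in place_of("scene","angle_stop")[:2]])
f=dict(np.load("/tmp/scene.npz"));W=cloud(f)
m=(W[...,0]>.56)&(W[...,0]<.78)&(W[...,1]>-.31)&(W[...,1]<-.05)&(W[...,2]>.08)&(W[...,2]<.16)
p=W[m];print(len(p),np.percentile(p,[2,50,98],axis=0).round(3))
E
```

```text
[(0.98, [0.7424, -0.2661, 0.0025]), (0.62, [0.4545, 0.5388, -0.0039])]
408 [[ 0.708 -0.245  0.081]
 [ 0.734 -0.234  0.123]
 [ 0.755 -0.213  0.143]]
```

Emit:
{"method": "jog_arm", "body": {"motion": "100 -0.004 -0.005 0.12 0 0 0; 100 -0.004 -0.005 0.24 0 0 0; 100 -0.004 -0.005 0.29 0 0 0; 100 -0.004 -0.005 0.305 0 0 0; 100 -0.004 -0.005 0.305 0 0 0"}}

```text
time: 13.9
tool_pos: [0.5607, -0.1642, 0.0135]
tool_rot: [-0.004, 0.38, 0.925, 0.005]
contact_force: [-0.2, -0.6, 0.5]
gripper_width: 1.002
grasp_force: 0.0
```

Emit:
{"method": "jog_arm", "body": {"motion": "0 0 0 0 0 0 0; 0 0 0 0 0 0 0; 0 0 0 0 0 0 0; 0 0 0 0 0 0 0; 0 0 0 0 0 0 0"}}

```text
time: 14.52
tool_pos: [0.562, -0.1648, 0.0156]
tool_rot: [-0.003, 0.379, 0.925, 0.004]
contact_force: [-2.4, -1.7, 5.8]
gripper_width: 0.688
grasp_force: 69.7
```

```bash
python3 - <<'E'
from kin import *
s=log(); go([.5598,-.1636,.15],down(np.radians(45.5)),s=s)
E
```

```text
14.53 q [-0.416  0.193  1.847  0.008  1.107 -1.213] p [ 0.562  -0.1648  0.0156] F [-2.4 -1.7  5.8] w 0.688 g 69.7
go [ 0.007 -0.    -0.269] [ 0.003 -0.005 -0.   ] rows 2.2 0.1
```

Emit:
{"method": "jog_arm", "body": {"motion": "0 0 0 -0.05 0 0 0; 0 0 0 -0.15 0 0 0; 0 0.1 0.09 -0.25 0 0 0.1; 0 0.2 0.17 -0.3 0 0 0.25; 0 0.3 0.26 -0.3 0 0 0.404"}}

```text
time: 15.15
tool_pos: [0.5488, -0.0012, 0.1624]
tool_rot: [-0.004, 0.602, 0.799, 0.004]
contact_force: [1.9, 0.2, -7.5]
gripper_width: 0.683
grasp_force: 68.2
```

```bash
python3 - <<'E'
from kin import *
s=log(); go([.532,.229,.17],down(np.radians(10.8)),s=s)
E
```

```text
15.15 q [-0.144 -0.075  1.857  0.012  1.363 -0.425] p [ 0.5488 -0.0012  0.1624] F [ 1.9  0.2 -7.5] w 0.683 g 68.2
go [ 0.452  0.095 -0.01 ] [ 0.001 -0.008  0.06 ] rows 3.7 0.5
```

Emit:
{"method": "jog_arm", "body": {"motion": "0 0.45 0.095 -0.01 0 -0.008 0.06; 0 0.45 0.095 -0.01 0 -0.008 0.06; 0 0.45 0.095 -0.01 0 -0.008 0.06; 0 0.45 0.095 -0.01 0 -0.008 0.06; 0 0.45 0.095 -0.01 0 -0.008 0.06"}}

```text
time: 15.78
tool_pos: [0.529, 0.2293, 0.1672]
tool_rot: [-0.002, 0.633, 0.774, -0.001]
contact_force: [-0.2, 0.3, -6.5]
gripper_width: 0.685
grasp_force: 68.2
```

```bash
python3 - <<'E'
from kin import *
s=log(); f=grab_frame("wrist");save(f,"w3");np.savez("/tmp/w3",**f);W=cloud(f)
o=np.array([.533,.236]);a=np.radians(10.8);ex=np.array([np.cos(a),np.sin(a)]);ey=np.array([-ex[1],ex[0]])
L=(W[...,:2]-o)@np.c_[ex,ey];Z=W[...,2]
for sd in(-1,1):
    m=(abs(Z-.018)<.0035)&(abs(L[...,0]-sd*.038)<.012)&(abs(L[...,1])<.1)
    p=L[m];print("guide",sd,len(p),p.min(0).round(4) if len(p) else "",p.max(0).round(4) if len(p) else "")
    for y in np.arange(-.08,.1,.02):
        q=p[abs(p[:,1]-y)<.01]
        if len(q)>20: print(round(y,3),len(q),np.percentile(q[:,0],[3,50,97]).round(4))
m=(Z>.08)&(Z<.22);
m=(abs(Z-.042)<.004)&(abs(L[...,1]-.118)<.04)&(abs(L[...,0])<.06);p=L[m];print("stop top",len(p),np.percentile(p,[2,50,98],axis=0).round(4) if len(p) else "")
E
```

```text
15.78 q [ 0.279 -0.011  1.787  0.002  1.37   0.078] p [0.529  0.2293 0.1672] F [-0.2  0.3 -6.5] w 0.685 g 68.2
guide -1 292 [-0.0434  0.0793] [-0.0281  0.0998]
0.08 184 [-0.0426 -0.0369 -0.0312]
guide 1 279 [0.0268 0.0803] [0.046 0.1  ]
0.08 173 [0.0331 0.0387 0.0446]
stop top 4624 [[-0.0317  0.0973]
 [ 0.005   0.1148]
 [ 0.0348  0.1348]]
```

View pics/w3.png

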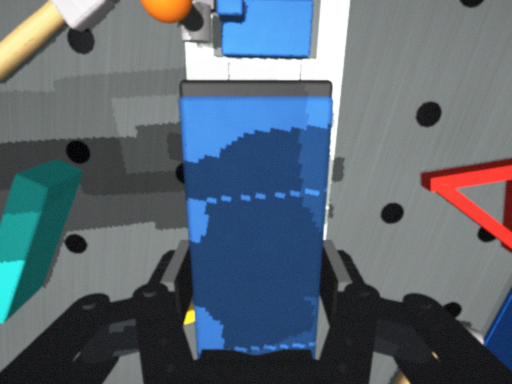

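The wrist view shows the held tube over the channel, with the stop at (265,28) above it and the guide ends at (230,70) and (302,70) centred on the tube.

```bash
python3 - <<'E'
from kin import *
o=np.array([.533,.236]);a=np.radians(10.8);ex=np.array([np.cos(a),np.sin(a)]);ey=np.array([-ex[1],ex[0]]);B=np.c_[ex,ey]
def loc(W): return (W[...,:2]-o)@B
f=dict(np.load("/tmp/w3.npz"));W=cloud(f);L=loc(W);Z=W[...,2]
m=(Z>.17)&(Z<.21)&(abs(L[...,0])<.04);p=L[m];print("tube",Z[m].mean(),cv2.minAreaRect((p*1000).astype(np.float32)))
for y in(.0,.02,.04,.06):
    q=p[abs(p[:,1]-y)<.006];print(y,np.percentile(q[:,0],[1,99]).round(4))
def edge(sel,along,bins,pc,n):
    q=L[sel];out=[]
    for b in bins:
        t=q[abs(q[:,along]-b)<.004]
        if len(t)>15: out.append((b,np.percentile(t[:,1-along],pc)))
    out=np.array(out);c=np.polyfit(out[:,0],out[:,1],1) if len(out)>2 else None;print(n,len(out),c, "deg",np.degrees(np.arctan(c[0])) if c is not None else "")
stop=(Z>.036)&(Z<.047)&(abs(L[...,0])<.045)&(L[...,1]>.085)
edge(stop,0,np.arange(-.02,.035,.008),2,"stopface")
base=(Z>.004)&(Z<.0135)
edge(base&(L[...,0]>.045)&(L[...,0]<.1),1,np.arange(-.02,.15,.01),98,"base+x")
edge(base&(L[...,0]<-.045)&(L[...,0]>-.1),1,np.arange(-.02,.15,.01),2,"base-x")
for c in("top","scene"):
    f=dict(np.load(f"/tmp/{c}.npz"));W=cloud(f);L=loc(W);Z=W[...,2];V=f["color"].min(-1)
    base=(Z>.004)&(Z<.0155)
    edge(base&(L[...,0]>.045)&(L[...,0]<.1),1,np.arange(-.15,.16,.01),98,c+"base+x")
    edge(base&(L[...,0]<-.045)&(L[...,0]>-.1),1,np.arange(-.15,.16,.01),2,c+"base-x")
print("tool yaw",np.degrees(np.arctan2(*rot(state()).as_matrix()[[1,0],1])))
E
```

```text
tube 0.18819082837753062 ((-0.7587432861328125, 10.454303741455078), (78.60254669189453, 133.1695556640625), 0.7356347441673279)
0.0 [-0.0395  0.0375]
0.02 [-0.0337  0.0241]
0.04 [-0.0339  0.0239]
0.06 [-0.0341  0.0236]
stopface 7 [-0.00638565  0.0972131 ] deg -0.3658656267511587
base+x 17 [0.00519508 0.07001962] deg 0.2976535894575784
base-x 4 [-0.00471496 -0.06766632] deg -0.27014509810562265
topbase+x 10 [-0.0016709   0.09189056] deg -0.09573517268995049
topbase-x 15 [-0.01331881 -0.0931728 ] deg -0.7630666720349267
scenebase+x 10 [-0.0233533   0.08182058] deg -1.337802255726395
scenebase-x 1 None deg 
tool yaw 11.39208674972889
```

```bash
python3 - <<'E'
from kin import *
s=log()
go([.5355,.2247,.06],down(np.radians(10.5)),s=s);go([.5355,.2247,.038],down(np.radians(10.5)),s=s)
E
```

```text
15.82 q [ 2.770e-01 -1.200e-02  1.787e+00  1.000e-03  1.370e+00  7.800e-02] p [0.5293 0.2276 0.1671] F [ 0.1 -0.3 -6.6] w 0.683 g 68.2
go [-0.008  0.012  0.214] [-0.003 -0.     0.01 ] rows 1.7 0.1
go [-0.008  0.012  0.258] [-0.003 -0.     0.01 ] rows 2.1 0.1
```

Emit:
{"method": "jog_arm", "body": {"motion": "0 -0.008 0.012 0.08 -0.003 0 0.01; 0 -0.008 0.012 0.16 -0.003 0 0.01; 0 -0.008 0.012 0.22 -0.003 0 0.01; 0 -0.008 0.012 0.258 -0.003 0 0.01; 0 -0.008 0.012 0.258 -0.003 0 0.01"}}

```text
time: 16.45
tool_pos: [0.5356, 0.2227, 0.0373]
tool_rot: [-0.001, 0.641, 0.768, -0.001]
contact_force: [0.0, 0.3, -7.3]
gripper_width: 0.685
grasp_force: 68.1
```

```bash
python3 - <<'E'
from kin import *
s=log()
go([.5355,.2247,.020],down(np.radians(10.5)),s=s)
f=grab_frame("wrist");save(f,"w4")
print("yaw",np.degrees(np.arctan2(*rot(s).as_matrix()[[1,0],1])))
E
```

```text
16.45 q [2.660e-01 1.470e-01 1.857e+00 1.000e-03 1.139e+00 8.600e-02] p [0.5356 0.2227 0.0373] F [ 0.   0.3 -7.3] w 0.685 g 68.1
go [0.004 0.001 0.035] [-0.001 -0.    -0.002] rows 0.3 0.0
yaw 10.30334916481257
```

View pics/w4.png

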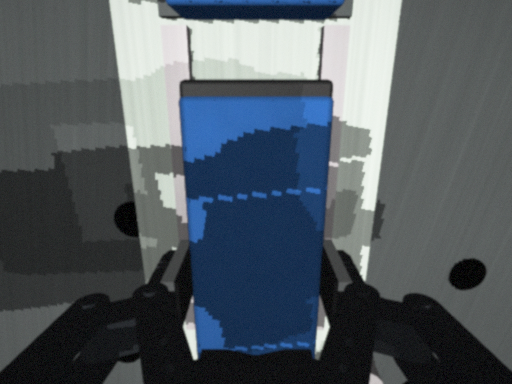

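The wrist view shows the tube centred between the guides: the guide inner edges are at columns 191 and 321, the tube edges at 181 and 331.

Emit:
{"method": "jog_arm", "body": {"motion": "0 0.001 0 0.012 -0.001 0 -0.001; 0 0.001 0 0.022 -0.001 0 -0.001; 0 0.001 0 0.029 -0.001 0 -0.001; 0 0.001 0 0.033 -0.001 0 -0.001; 0 0.001 0 0.033 -0.001 0 -0.001"}}

```text
time: 17.12
tool_pos: [0.5378, 0.2246, 0.0274]
tool_rot: [0.001, 0.64, 0.769, 0.001]
contact_force: [-13.2, -4.9, 18.0]
gripper_width: 0.688
grasp_force: 71.2
```

```bash
python3 - <<'E'
from kin import *
s=log();print(s["ft_torque"],s["tool_rot"])
f=grab_frame("wrist");np.savez("/tmp/w5",**f);W=cloud(f)
o=np.array([.533,.236]);a=np.radians(10.5);ex=np.array([np.cos(a),np.sin(a)]);ey=np.array([-ex[1],ex[0]]);L=(W[...,:2]-o)@np.c_[ex,ey];Z=W[...,2]
C=cv2.cvtColor(f["color"],cv2.COLOR_RGB2HSV).astype(int)
m=(abs(Z-.048)<.01)&(abs(L[...,0])<.045)&(L[...,1]<.085);p=np.c_[L,Z][m]
for y in(.02,.035,.05,.06,.068):
    q=p[abs(p[:,1]-y)<.005];
    if len(q)>20: 
        zl=[q[abs(q[:,0]-x)<.004][:,2].mean().round(4) for x in(-.025,0,.025)]
        print("tube",y,np.percentile(q[:,0],[1,99]).round(4),zl)
print("tube end",np.percentile(p[:,1],99.5))
for y in(.075,.085,.09):
    k=(abs(L[...,1]-y)<.005)&(abs(L[...,0])<.05)&(Z<.025)
    q=np.c_[L,Z][k];g=q[q[:,2]>.0145]
    for sd in(-1,1):
        t=g[g[:,0]*sd>0.02]
        if len(t)>10: print("guide",y,sd,np.percentile(t[:,0],[2,98]).round(4),t[:,2].mean().round(4))
E
```

```text
17.12 q [ 0.268  0.164  1.857 -0.     1.117  0.085] p [0.5378 0.2246 0.0274] F [-13.2  -4.9  18. ] w 0.688 g 71.2
[-0.62800465  1.76887555 -0.07962136] [0.0008941  0.63972587 0.76860162 0.00125055]Traceback (most recent call last):
  File "<stdin>", line 6, in <module>
    res = self.concatenate(tuple(objs), axis=axis)
ValueError: all the input arrays must have same number of dimensions, but the array at index 0 has 3 dimension(s) and the array at index 1 has 2 dimension(s)
```

```bash
cat > chk.py <<'E'
from kin import *
def chk(zt=.048,f=None):
    f=f or grab_frame("wrist");W=cloud(f)
    o=np.array([.533,.236]);a=np.radians(10.5);ex=np.array([np.cos(a),np.sin(a)]);ey=np.array([-ex[1],ex[0]]);L=(W[...,:2]-o)@np.c_[ex,ey]
    Q=np.dstack([L,W[...,2]]).reshape(-1,3);Q=Q[~np.isnan(Q).any(1)]
    p=Q[(abs(Q[:,2]-zt)<.008)&(abs(Q[:,0])<.045)&(Q[:,1]<.088)]
    for y in(.02,.035,.05,.06,.068):
        q=p[abs(p[:,1]-y)<.005]
        if len(q)>20: print("tube",y,np.percentile(q[:,0],[1,99]).round(4),[q[abs(q[:,0]-x)<.004][:,2].mean().round(4) for x in(-.025,0,.025)])
    print("tube end",np.percentile(p[:,1],99.5).round(4))
    g=Q[(Q[:,2]>.0145)&(Q[:,2]<.025)]
    for y in(.07,.08,.09):
        for sd in(-1,1):
            t=g[(abs(g[:,1]-y)<.005)&(g[:,0]*sd>.02)&(g[:,0]*sd<.055)]
            if len(t)>10: print("guide",y,sd,np.percentile(t[:,0],[2,98]).round(4),t[:,2].mean().round(4))
E
python3 -c "
from chk import *
chk(f=dict(np.load('/tmp/w5.npz')))"
```

```text
tube 0.02 [-0.0258  0.0319] [np.float64(0.0476), np.float64(0.048), np.float64(0.048)]
tube 0.035 [-0.0257  0.032 ] [np.float64(0.0476), np.float64(0.048), np.float64(0.048)]
tube 0.05 [-0.0257  0.032 ] [np.float64(0.0475), np.float64(0.0479), np.float64(0.048)]
tube 0.06 [-0.0256  0.0319] [np.float64(0.0476), np.float64(0.0479), np.float64(0.0479)]
tube 0.068 [-0.0251  0.0315] [np.float64(0.0469), np.float64(0.0472), np.float64(0.0471)]
tube end 0.0703
guide 0.07 -1 [-0.0432 -0.0315] 0.0181
guide 0.07 1 [0.0325 0.0443] 0.0181
guide 0.08 -1 [-0.0433 -0.0313] 0.018
guide 0.08 1 [0.0325 0.0442] 0.0181
guide 0.09 -1 [-0.0433 -0.0313] 0.0181
guide 0.09 1 [0.0325 0.0443] 0.0181
```

Emit:
{"method": "jog_arm", "body": {"motion": "0 0 0 -0.01 0 0 0; 0 0 0 -0.022 0 0 0; 0 0 0 -0.022 0 0 0; 0 0 0 -0.022 0 0 0; 0 0 0 -0.022 0 0 0"}}

```text
time: 17.8
tool_pos: [0.5365, 0.2243, 0.0331]
tool_rot: [0.001, 0.64, 0.769, 0.001]
contact_force: [-0.0, -0.5, -7.3]
gripper_width: 0.685
grasp_force: 68.3
```

```bash
python3 -c "
from chk import *
s=log();print(np.degrees(np.arctan2(*rot(s).as_matrix()[[1,0],1])));chk(.0525)"
```

```text
17.8 q [0.268 0.154 1.858 0.    1.127 0.085] p [0.5365 0.2243 0.0331] F [-0.  -0.5 -7.3] w 0.685 g 68.3
10.448580886491449
tube 0.02 [-0.0269  0.0307] [np.float64(0.0531), np.float64(0.0533), np.float64(0.0533)]
tube 0.035 [-0.027   0.0308] [np.float64(0.053), np.float64(0.0532), np.float64(0.0532)]
tube 0.05 [-0.027   0.0308] [np.float64(0.0528), np.float64(0.053), np.float64(0.0531)]
tube 0.06 [-0.0269  0.0307] [np.float64(0.0526), np.float64(0.0529), np.float64(0.0529)]
tube 0.068 [-0.0263  0.0301] [np.float64(0.052), np.float64(0.0521), np.float64(0.0521)]
tube end 0.0702
guide 0.07 -1 [-0.0433 -0.0315] 0.0181
guide 0.07 1 [0.0324 0.0444] 0.0182
guide 0.08 -1 [-0.0433 -0.0314] 0.018
guide 0.08 1 [0.0324 0.0443] 0.0181
guide 0.09 -1 [-0.0431 -0.0314] 0.018
guide 0.09 1 [0.0325 0.0443] 0.0181
```

Emit:
{"method": "jog_arm", "body": {"motion": "0 0 -0.0028 0 0 0 0; 0 0 -0.0028 0.005 0 0 0; 0 0 -0.0028 0.01 0 0 0; 0 0 -0.0028 0.015 0 0 0; 0 0 -0.0028 0.015 0 0 0"}}

```text
time: 18.48
tool_pos: [0.5353, 0.224, 0.0258]
tool_rot: [0.001, 0.64, 0.769, 0.001]
contact_force: [0.6, 0.8, -6.3]
gripper_width: 0.686
grasp_force: 68.2
```

```bash
python3 -c "
from chk import *
s=log();chk(.044)"
```

```text
18.48 q [2.680e-01 1.620e-01 1.863e+00 1.000e-03 1.114e+00 8.500e-02] p [0.5353 0.224  0.0258] F [ 0.6  0.8 -6.3] w 0.686 g 68.2
tube 0.02 [-0.0282  0.0295] [np.float64(0.0459), np.float64(0.046), np.float64(0.0459)]
tube 0.035 [-0.0282  0.0295] [np.float64(0.0457), np.float64(0.0459), np.float64(0.0459)]
tube 0.05 [-0.0283  0.0295] [np.float64(0.0456), np.float64(0.0458), np.float64(0.0457)]
tube 0.06 [-0.0281  0.0294] [np.float64(0.0454), np.float64(0.0455), np.float64(0.0455)]
tube 0.068 [-0.0276  0.029 ] [np.float64(0.0447), np.float64(0.0448), np.float64(0.0448)]
tube end 0.0703
guide 0.07 -1 [-0.0433 -0.0316] 0.0181
guide 0.07 1 [0.0325 0.0443] 0.0182
guide 0.08 -1 [-0.0433 -0.0314] 0.018
guide 0.08 1 [0.0324 0.0442] 0.0181
guide 0.09 -1 [-0.0432 -0.0314] 0.018
guide 0.09 1 [0.0325 0.0443] 0.0181
```

Emit:
{"method": "jog_arm", "body": {"motion": "0 0 0 0.005 0 0 0; 0 0 0 0.009 0 0 0; 0 0 0 0.0115 0 0 0; 0 0 0 0.0125 0 0 0; 0 0 0 0.0125 0 0 0"}}

```text
time: 19.15
tool_pos: [0.5356, 0.2242, 0.0201]
tool_rot: [0.001, 0.64, 0.769, 0.002]
contact_force: [-1.0, -0.0, -5.5]
gripper_width: 0.688
grasp_force: 68.4
```

Emit:
{"method": "jog_arm", "body": {"motion": "75 0 0 0.001 0 0 0; 85 0 0 0 0 0 0; 95 0 0 0 0 0 0; 100 0 0 -0.03 0 0 0; 100 0 0 -0.1 0 0 0"}}

```text
time: 19.77
tool_pos: [0.5341, 0.2237, 0.0696]
tool_rot: [-0.0, 0.64, 0.769, 0.0]
contact_force: [0.3, -0.2, 0.3]
gripper_width: 0.999
grasp_force: 0.0
```

Emit:
{"method": "jog_arm", "body": {"motion": "100 0 0 -0.12 0 0 0; 100 0 0 -0.24 0 0 0; 0 0 0 -0.34 0 0 0; 0 0 0 -0.34 0 0 0; 0 0 0 -0.34 0 0 0"}}

```text
time: 20.4
tool_pos: [0.5347, 0.2238, 0.2404]
tool_rot: [0.001, 0.64, 0.769, 0.002]
contact_force: [-0.9, -0.2, -0.6]
gripper_width: 0.377
grasp_force: 0.0
```

```bash
python3 - <<'E'
from chk import *
s=log()
f=grab_frame("wrist");save(f,"w6");chk(.04,f)
W=cloud(f);Z=W[...,2];C=cv2.cvtColor(f["color"],cv2.COLOR_RGB2HSV).astype(int)
m=(Z>.11)&(Z<.15)&(np.hypot(W[...,0]-.463,W[...,1]-.338)<.04)&(C[...,0]<20)&(C[...,1]>120);p=W[m];print("knob",len(p),np.median(p,0) if len(p) else "",p.min(0),p.max(0))
o=np.array([.533,.236])+.0006*np.array([.983,.182]);a=np.radians(10.5);ex=np.array([np.cos(a),np.sin(a)]);ey=np.array([-ex[1],ex[0]])
w=lambda x,y:(o+x*ex+(y-.0007)*ey).round(4)
print("knob exp",w(-.052,.118),"pivot",w(.062,-.105))
E
```

```text
20.4 q [ 2.680e-01 -6.300e-02  1.713e+00  1.000e-03  1.487e+00  8.500e-02] p [0.5347 0.2238 0.2404] F [-0.9 -0.2 -0.6] w 0.377 g 0.0
tube 0.02 [-0.0279  0.0299] [np.float64(0.0401), np.float64(0.0403), np.float64(0.0402)]
tube 0.035 [-0.0287  0.0304] [np.float64(0.0398), np.float64(0.0402), np.float64(0.04)]
tube 0.05 [-0.0281  0.03  ] [np.float64(0.0398), np.float64(0.0402), np.float64(0.0403)]
tube 0.06 [-0.0278  0.0298] [np.float64(0.04), np.float64(0.0402), np.float64(0.0401)]
tube 0.068 [-0.0277  0.0296] [np.float64(0.0392), np.float64(0.0394), np.float64(0.0394)]
tube end 0.07
guide 0.07 -1 [-0.0432 -0.0314] 0.0183
guide 0.07 1 [0.0325 0.0437] 0.0181
guide 0.08 -1 [-0.0432 -0.0315] 0.0181
guide 0.08 1 [0.0325 0.0442] 0.0181
guide 0.09 -1 [-0.0429 -0.0318] 0.0182
guide 0.09 1 [0.033  0.0438] 0.0183
knob 1015 [0.46415133 0.33912297 0.14207145] [0.4491372  0.32906946 0.12919068] [0.47425888 0.35128858 0.14721475]
knob exp [0.4611 0.342 ] pivot [0.6138 0.1435]
```

View pics/w6.png

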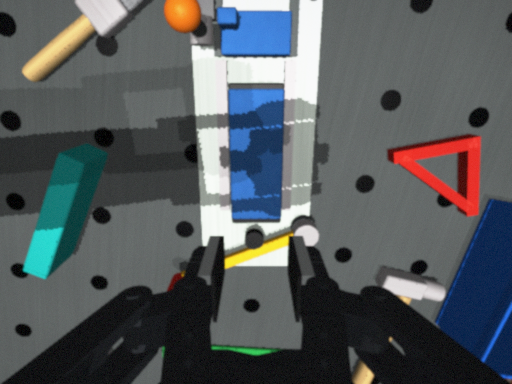

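The tube lies level in the channel (top at 0.040 m), with its front end 27 mm short of the stop. The orange knob is at (182,15) in the wrist view. Next is the cam.

```bash
python3 - <<'E'
from chk import *
print([(round(float(b["p"]),2),np.round(b["at"],3)) for b in place_of("wrist","brush")[:2]])
o=np.array([.5336,.2353]);a=np.radians(10.5);ex=np.array([np.cos(a),np.sin(a)]);ey=np.array([-ex[1],ex[0]])
s=state();l=np.r_[(s["tool_pos"][:2]-o)@np.c_[ex,ey],s["tool_pos"][2]];print("local",l.round(4))
T=[(-.008,.118,.15),(-.008,.118,.105)]
for t in np.radians([0,15,30,45,60,75,86]):
    T.append((-.052-.06*np.sin(t)+.020*np.cos(t)+.002,.118,.052+.06*np.cos(t)-.010*np.cos(t)+.007*np.sin(t)))
for t in T:
    d=np.array(t)-l; print(np.round(t,4),"units from now x,y,z:",np.round([d[1]/.5,d[0]/.5,-d[2]/.5],3))
E
```

```text
[(0.55, array([0.339, 0.34 , 0.001]))]
local [-0.0019 -0.0116  0.2382]
[-0.008  0.118  0.15 ] units from now x,y,z: [ 0.259 -0.012  0.176]
[-0.008  0.118  0.105] units from now x,y,z: [ 0.259 -0.012  0.266]
[-0.03   0.118  0.102] units from now x,y,z: [ 0.259 -0.056  0.272]
[-0.0462  0.118   0.1021] units from now x,y,z: [ 0.259 -0.089  0.272]
[-0.0627  0.118   0.0988] units from now x,y,z: [ 0.259 -0.122  0.279]
[-0.0783  0.118   0.0923] units from now x,y,z: [ 0.259 -0.153  0.292]
[-0.092   0.118   0.0831] units from now x,y,z: [ 0.259 -0.18   0.31 ]
[-0.1028  0.118   0.0717] units from now x,y,z: [ 0.259 -0.202  0.333]
[-0.1085  0.118   0.0625] units from now x,y,z: [ 0.259 -0.213  0.351]
```

Emit:
{"method": "jog_arm", "body": {"motion": "0 0.12 -0.006 0 0 0 0; 0 0.24 -0.012 0.08 0 0 0; 0 0.26 -0.012 0.18 0 0 0; 0 0.26 -0.012 0.266 0 0 0; 0 0.26 -0.012 0.266 0 0 0"}}

```text
time: 21.12
tool_pos: [0.5015, 0.3488, 0.1003]
tool_rot: [-0.002, 0.64, 0.769, -0.004]
contact_force: [-0.6, -0.6, -0.1]
gripper_width: 0.002
grasp_force: 0.0
```

```bash
python3 - <<'E'
from chk import *
s=log()
o=np.array([.5336,.2353]);a=np.radians(10.5);ex=np.array([np.cos(a),np.sin(a)]);ey=np.array([-ex[1],ex[0]])
l=np.r_[(s["tool_pos"][:2]-o)@np.c_[ex,ey],s["tool_pos"][2]];print("local",l.round(4))
E
```

```text
21.12 q [ 0.486  0.139  1.748 -0.     1.264  0.303] p [0.5015 0.3488 0.1003] F [-0.6 -0.6 -0.1] w 0.002 g 0.0
local [-0.0109  0.1175  0.1003]
```

Emit:
{"method": "jog_arm", "body": {"motion": "0 0.001 -0.065 -0.004 0 0 0; 0 0.001 -0.1 0.003 0 0 0; 0 0.001 -0.135 0.016 0 0 0; 0 0.001 -0.162 0.034 0 0 0; 0 0.001 -0.184 0.057 0 0 0"}}

```text
time: 21.75
tool_pos: [0.4162, 0.335, 0.0794]
tool_rot: [0.002, 0.64, 0.768, 0.003]
contact_force: [2.9, 1.4, 0.6]
gripper_width: -0.001
grasp_force: 0.9
```

Emit:
{"method": "jog_arm", "body": {"motion": "0 0 -0.006 0.01 0 0 0; 0 0 -0.011 0.018 0 0 0; 0 0 -0.011 0.022 0 0 0; 0 0 -0.011 0.024 0 0 0; 0 0 -0.011 0.024 0 0 0"}}

```text
time: 22.38
tool_pos: [0.4097, 0.3336, 0.066]
tool_rot: [0.001, 0.64, 0.769, 0.001]
contact_force: [-0.4, 0.2, 0.4]
gripper_width: -0.0
grasp_force: 0.3
```

```bash
python3 - <<'E'
from chk import *
s=log()
o=np.array([.5336,.2353]);a=np.radians(10.5);ex=np.array([np.cos(a),np.sin(a)]);ey=np.array([-ex[1],ex[0]])
l=np.r_[(s["tool_pos"][:2]-o)@np.c_[ex,ey],s["tool_pos"][2]];print("local",l.round(4))
f=grab_frame("scene");save(f,"s7");W=cloud(f);C=cv2.cvtColor(f["color"],cv2.COLOR_RGB2HSV).astype(int)
m=(C[...,0]<18)&(C[...,1]>170)&(W[...,2]>.03)&(abs(W[...,0]-.42)<.09)&(abs(W[...,1]-.33)<.06);p=W[m];print(len(p),np.median(p,0) if len(p) else"")
E
```

```text
22.38 q [ 0.543 -0.015  1.973 -0.     1.181  0.36 ] p [0.4097 0.3336 0.066 ] F [-0.4  0.2  0.4] w -0.0 g 0.3
local [-0.1039  0.1192  0.066 ]
10 [0.38690038 0.31861191 0.06788645]
```

Emit:
{"method": "jog_arm", "body": {"motion": "0 0 -0.006 0.006 0 0 0; 0 0 -0.01 0.01 0 0 0; 0 0 -0.01 0.014 0 0 0; 0 0 -0.01 0.017 0 0 0; 0 0 -0.01 0.017 0 0 0"}}

```text
time: 23.05
tool_pos: [0.4076, 0.334, 0.0623]
tool_rot: [0.002, 0.64, 0.769, 0.004]
contact_force: [-3.1, -2.9, 19.7]
gripper_width: -0.001
grasp_force: 9.7
```

The cam met a solid end at about 20 N, so it is locked. I'm lifting off and going behind the lever handle.

```bash
cat > lev.py <<'E'
from chk import *
P=np.array([.6138,.1435]);n=np.array([-np.sin(np.radians(10.5)),np.cos(np.radians(10.5))])
def tcp(al,gap=0,z=.05):
    b=np.radians(213.4)-al;H=P+.175*np.array([np.cos(b),np.sin(b)]);return np.r_[H-(.021+gap)*n,z]
E
python3 - <<'E'
from lev import *
s=log()
D=down(np.radians(10.5))
print(tcp(0,.02))
go([.45,.30,.18],D,s=s);go(np.r_[tcp(0,.02)[:2],.18],D,s=s)
E
```

```text
23.05 q [ 5.460e-01 -1.700e-02  1.982e+00 -1.000e-03  1.168e+00  3.640e-01] p [0.4076 0.334  0.0623] F [-3.1 -2.9 19.7] w -0.001 g 9.7
[0.47517328 0.00685242 0.05      ]
go [-0.082  0.073 -0.235] [ 0.006 -0.001 -0.   ] rows 2.1 0.0
go [-0.668  0.016 -0.237] [ 0.006 -0.001 -0.   ] rows 5.7 0.0
```

Emit:
{"method": "jog_arm", "body": {"motion": "0 0 0 -0.09 0 0 0; 0 0 0 -0.2 0 0 0; 0 -0.12 0.016 -0.24 0.006 0 0; 0 -0.24 0.016 -0.24 0.006 0 0; 0 -0.36 0.016 -0.24 0.006 0 0"}}

```text
time: 23.68
tool_pos: [0.445, 0.1555, 0.1777]
tool_rot: [-0.002, 0.639, 0.769, -0.002]
contact_force: [0.4, 0.2, -0.3]
gripper_width: -0.005
grasp_force: 0.0
```

```bash
python3 - <<'E'
from lev import *
s=log()
D=down(np.radians(10.5))
go(np.r_[tcp(0,.02)[:2],.18],D,s=s)
f=grab_frame("wrist");W=cloud(f);C=cv2.cvtColor(f["color"],cv2.COLOR_RGB2HSV).astype(int)
g=grab_frame("scene");W=cloud(g);C=cv2.cvtColor(g["color"],cv2.COLOR_RGB2HSV).astype(int)
m=(W[...,2]>.078)&(W[...,2]<.092)&(np.hypot(W[...,0]-.468,W[...,1]-.047)<.03);print("handle top",m.sum(),W[m].mean(0))
m=((C[...,0]>5)&(C[...,0]<18))&(C[...,1]>150)&(W[...,2]>.03)&(np.hypot(W[...,0]-.38,W[...,1]-.325)<.05);p=W[m];print("knob",len(p),p.mean(0),p.max(0))
E
```

```text
23.68 q [ 1.780e-01 -2.870e-01  2.014e+00  1.000e-03  1.419e+00 -6.000e-03] p [0.445  0.1555 0.1777] F [ 0.4  0.2 -0.3] w -0.005 g 0.0
go [-0.303  0.005 -0.005] [-0.003 -0.001  0.   ] rows 2.4 0.0
handle top 24 [0.4687591  0.0443039  0.08308203]
knob 22 [0.38717359 0.32210928 0.06517492] [0.39427595 0.33117566 0.07082762]
```

Emit:
{"method": "jog_arm", "body": {"motion": "0 -0.12 0.002 0 0 0 0; 0 -0.24 0.004 0 0 0 0; 0 -0.305 0.005 0 0 0 0; 0 -0.305 0.005 0.12 0 0 0; 0 -0.305 0.005 0.24 0 0 0"}}

```text
time: 24.4
tool_pos: [0.4752, 0.0074, 0.0566]
tool_rot: [-0.001, 0.64, 0.768, -0.001]
contact_force: [-0.6, -0.2, -0.5]
gripper_width: -0.002
grasp_force: 0.0
```

```bash
python3 - <<'E'
from lev import *
s=log();D=down(np.radians(10.5))
go(tcp(0,.02),D,s=s)
for al in(0,.1,.2,.3,.4,.5,.55,.6,.63,.65,.67): print(al,end=" ");go(tcp(al),D,s=s)
E
```

```text
24.4 q [-1.410e-01 -1.290e-01  2.098e+00 -1.000e-03  1.176e+00 -3.220e-01] p [0.4752 0.0074 0.0566] F [-0.6 -0.2 -0.5] w -0.002 g 0.0
go [-0.001 -0.     0.013] [-0.002 -0.    -0.001] rows 0.1 0.0
0 go [ 0.039 -0.     0.013] [-0.002 -0.    -0.001] rows 0.3 0.0
0.1 go [ 0.072 -0.012  0.013] [-0.002 -0.    -0.001] rows 0.6 0.0
0.2 go [ 0.106 -0.021  0.013] [-0.002 -0.    -0.001] rows 0.9 0.0
0.3 go [ 0.14  -0.026  0.013] [-0.002 -0.    -0.001] rows 1.1 0.0
0.4 go [ 0.175 -0.028  0.013] [-0.002 -0.    -0.001] rows 1.4 0.0
0.5 go [ 0.21  -0.026  0.013] [-0.002 -0.    -0.001] rows 1.7 0.0
0.55 go [ 0.227 -0.024  0.013] [-0.002 -0.    -0.001] rows 1.8 0.0
0.6 go [ 0.245 -0.021  0.013] [-0.002 -0.    -0.001] rows 2.0 0.0
0.63 go [ 0.255 -0.019  0.013] [-0.002 -0.    -0.001] rows 2.0 0.0
0.65 go [ 0.262 -0.017  0.013] [-0.002 -0.    -0.001] rows 2.1 0.0
0.67 go [ 0.269 -0.016  0.013] [-0.002 -0.    -0.001] rows 2.2 0.0
```

Emit:
{"method": "jog_arm", "body": {"motion": "0 0.03 0 0.006 0 0 0; 0 0.05 -0.006 0.006 0 0 0; 0 0.08 -0.014 0.006 0 0 0; 0 0.11 -0.021 0.006 0 0 0; 0 0.14 -0.026 0.006 0 0 0"}}

```text
time: 25.02
tool_pos: [0.4496, 0.0741, 0.057]
tool_rot: [-0.0, 0.639, 0.769, -0.002]
contact_force: [-2.3, -8.8, 0.8]
gripper_width: 0.001
grasp_force: 3.8
```

```bash
python3 - <<'E'
from lev import *
s=log();D=down(np.radians(10.5))
for al in(.4,.5,.55,.6,.63,.65,.67): print(al,end=" ");go(tcp(al,z=s["tool_pos"][2]),D,s=s)
E
```

```text
25.02 q [ 2.000e-03 -1.810e-01  2.143e+00 -4.000e-03  1.183e+00 -1.810e-01] p [0.4496 0.0741 0.057 ] F [-2.3 -8.8  0.8] w 0.001 g 3.8
0.4 go [ 0.035 -0.002 -0.   ] [-0.002  0.002  0.   ] rows 0.3 0.0
0.5 go [ 0.07  0.   -0.  ] [-0.002  0.002  0.   ] rows 0.6 0.0
0.55 go [ 0.087  0.002 -0.   ] [-0.002  0.002  0.   ] rows 0.7 0.0
0.6 go [ 0.104  0.005 -0.   ] [-0.002  0.002  0.   ] rows 0.8 0.0
0.63 go [ 0.115  0.008 -0.   ] [-0.002  0.002  0.   ] rows 0.9 0.0
0.65 go [ 0.121  0.009 -0.   ] [-0.002  0.002  0.   ] rows 1.0 0.0
0.67 go [ 0.128  0.011 -0.   ] [-0.002  0.002  0.   ] rows 1.0 0.0
```

Emit:
{"method": "jog_arm", "body": {"motion": "0 0.018 -0.001 0 0 0 0; 0 0.035 -0.002 0 0 0 0; 0 0.052 -0.001 0 0 0 0; 0 0.07 0 0 0 0 0; 0 0.085 0.002 0 0 0 0"}}

```text
time: 25.65
tool_pos: [0.4424, 0.1155, 0.0569]
tool_rot: [-0.0, 0.639, 0.769, -0.003]
contact_force: [-4.5, -10.7, 3.1]
gripper_width: -0.005
grasp_force: 4.4
```

Emit:
{"method": "jog_arm", "body": {"motion": "0 0.008 0.001 0 0 0 0; 0 0.016 0.003 0 0 0 0; 0 0.016 0.003 0 0 0 0; 0 0.016 0.003 0 0 0 0; 0 0.016 0.003 0 0 0 0"}}

```text
time: 26.28
tool_pos: [0.4425, 0.1241, 0.0569]
tool_rot: [-0.001, 0.639, 0.769, -0.002]
contact_force: [-4.3, -7.4, 2.2]
gripper_width: -0.004
grasp_force: 3.1
```

```bash
python3 - <<'E'
from lev import *
s=log();D=down(np.radians(10.5))
for al in(.55,.6,.63,.65,.67): print(al,end=" ");go(tcp(al,z=s["tool_pos"][2]),D,s=s)
E
```

```text
26.27 q [ 1.120e-01 -1.690e-01  2.133e+00 -2.000e-03  1.182e+00 -7.100e-02] p [0.4425 0.1241 0.0569] F [-4.3 -7.4  2.2] w -0.004 g 3.1
0.55 go [-0.014 -0.002  0.   ] [-0.003  0.001  0.   ] rows 0.1 0.0
0.6 go [ 0.003  0.001 -0.   ] [-0.003  0.001  0.   ] rows 0.0 0.0
0.63 go [ 0.014  0.003 -0.   ] [-0.003  0.001  0.   ] rows 0.1 0.0
0.65 go [ 0.021  0.005 -0.   ] [-0.003  0.001  0.   ] rows 0.2 0.0
0.67 go [ 0.027  0.007 -0.   ] [-0.003  0.001  0.   ] rows 0.2 0.0
```

Emit:
{"method": "jog_arm", "body": {"motion": "0 0.007 0.001 0 0 0 0; 0 0.014 0.003 0 0 0 0; 0 0.018 0.004 0 0 0 0; 0 0.018 0.004 0 0 0 0; 0 0.018 0.004 0 0 0 0"}}

```text
time: 26.9
tool_pos: [0.4427, 0.133, 0.0568]
tool_rot: [-0.001, 0.639, 0.769, -0.003]
contact_force: [-4.7, -8.2, 2.3]
gripper_width: -0.001
grasp_force: 3.6
```

Emit:
{"method": "jog_arm", "body": {"motion": "0 0.003 0.001 0 0 0 0; 0 0.005 0.0015 0 0 0 0; 0 0.007 0.002 0 0 0 0; 0 0.007 0.002 0 0 0 0; 0 0.007 0.002 0 0 0 0"}}

```text
time: 27.52
tool_pos: [0.443, 0.1364, 0.0568]
tool_rot: [-0.001, 0.639, 0.769, -0.003]
contact_force: [-3.9, -9.1, 2.4]
gripper_width: -0.002
grasp_force: 4.0
```

Emit:
{"method": "jog_arm", "body": {"motion": "0 0.003 0.001 0 0 0 0; 0 0.005 0.0015 0 0 0 0; 0 0.007 0.002 0 0 0 0; 0 0.007 0.002 0 0 0 0; 0 0.007 0.002 0 0 0 0"}}

```text
time: 28.15
tool_pos: [0.4431, 0.1382, 0.0569]
tool_rot: [0.0, 0.639, 0.769, -0.005]
contact_force: [-6.5, -17.0, 4.8]
gripper_width: 0.002
grasp_force: 7.6
```

```bash
python3 - <<'E'
from lev import *
s=log();f=grab_frame("wrist");save(f,"w8")
W=cloud(f);o=np.array([.533,.236]);a=np.radians(10.5);ex=np.array([np.cos(a),np.sin(a)]);ey=np.array([-ex[1],ex[0]]);L=(W[...,:2]-o)@np.c_[ex,ey];Z=W[...,2]
m=(abs(Z-.04)<.005)&(L[...,1]<.13)&(abs(L[...,0])<.036);
h=np.histogram(L[m][:,1],np.arange(0,.14,.005));print(h)
for x in(-.02,0,.02):
    q=L[m&(abs(L[...,0]-x)<.004)][:,1];q.sort();d=np.diff(q);i=d.argmax() if len(d) else 0;print(x,len(q),(q[i],q[i+1]) if len(d) else"",q[:1],q[-1:])
E
```

```text
28.15 q [ 0.146 -0.155  2.12  -0.008  1.183 -0.036] p [0.4431 0.1382 0.0569] F [ -6.5 -17.    4.8] w 0.002 g 7.6
(array([1071, 1047, 1121, 1083, 1076, 1082, 1099,  446,    0,    0,    0,
          0,    0,    0,    0,    0,    0,    0,    0,    0,    0,    0,
          0,    0,    0,    0,    0,    0]), array([0.   , 0.005, 0.01 , 0.015, 0.02 , 0.025, 0.03 , 0.035, 0.04 ,
       0.045, 0.05 , 0.055, 0.06 , 0.065, 0.07 , 0.075, 0.08 , 0.085,
       0.09 , 0.095, 0.1  , 0.105, 0.11 , 0.115, 0.12 , 0.125, 0.13 ,
       0.135, 0.14 ]))
-0.02 3406 (np.float64(-0.07751883702661663), np.float64(-0.06206951714195577)) [-0.08924508] [0.0370192]
0 3449 (np.float64(-0.0655633118463774), np.float64(-0.062283318763660035)) [-0.09415197] [0.03703952]
0.02 1485 (np.float64(-0.08772334213499), np.float64(-0.0772964870645772)) [-0.09994946] [0.00663907]
```

View pics/w8.png

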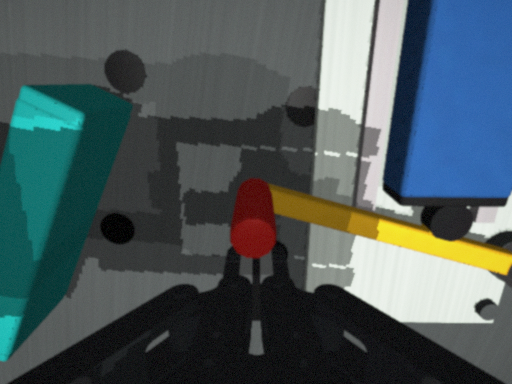

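The force has risen to about 18 N and the tube's rear end is at -62 mm, so its front is at the stop face. In the wrist view the nose at (450,222) bears on the tube. I'm holding there.

Emit:
{"method": "jog_arm", "body": {"motion": "0 0.001 0 0 0 0 0; 0 0.001 0 0 0 0 0; 0 0.001 0 0 0 0 0; 0 0.001 0 0 0 0 0; 0 0.001 0 0 0 0 0"}}

```text
time: 28.82
tool_pos: [0.4431, 0.1383, 0.0568]
tool_rot: [0.001, 0.639, 0.769, -0.005]
contact_force: [-6.0, -18.1, 4.8]
gripper_width: -0.002
grasp_force: 8.3
```

Emit:
{"method": "jog_arm", "body": {"motion": "0 0 0 0 0 0 0; 0 0 0 0 0 0 0; 0 0 0 0 0 0 0; 0 0 0 0 0 0 0; 0 0 0 0 0 0 0"}}

```text
time: 29.45
tool_pos: [0.4431, 0.1383, 0.0568]
tool_rot: [0.001, 0.639, 0.769, -0.005]
contact_force: [-6.4, -18.1, 5.3]
gripper_width: -0.003
grasp_force: 8.3
```

```bash
python3 - <<'E'
from lev import *
s=log();D=down(np.radians(10.5))
for al in(.5,.35,.2,.1,0): print(al,end=" ");go(tcp(al,z=s["tool_pos"][2]),D,s=s)
print("off");go(tcp(0,.03,z=s["tool_pos"][2]),D,s=s)
E
```

```text
29.45 q [ 0.147 -0.154  2.12  -0.009  1.183 -0.034] p [0.4431 0.1383 0.0568] F [ -6.4 -18.1   5.3] w -0.003 g 8.3
0.5 go [-0.059 -0.011  0.001] [-0.005  0.005  0.001] rows 0.5 0.1
0.35 go [-0.111 -0.012  0.001] [-0.005  0.005  0.001] rows 0.9 0.1
0.2 go [-0.163 -0.006  0.001] [-0.005  0.005  0.001] rows 1.3 0.1
0.1 go [-0.197  0.003  0.002] [-0.005  0.005  0.001] rows 1.6 0.1
0 go [-0.23   0.015  0.002] [-0.005  0.005  0.001] rows 1.8 0.1
off
go [-0.29   0.015  0.002] [-0.005  0.005  0.001] rows 2.3 0.1
```

Held for over a second at about 18 N. Now I'm easing back along the arc so the lever follows, then leaving it.

Emit:
{"method": "jog_arm", "body": {"motion": "0 -0.059 -0.011 0 0 0 0; 0 -0.111 -0.012 0 0 0 0; 0 -0.163 -0.006 0 0 0 0; 0 -0.197 0.003 0 0 0 0; 0 -0.24 0.015 0 0 0 0"}}

```text
time: 30.08
tool_pos: [0.4748, 0.0246, 0.0569]
tool_rot: [-0.0, 0.64, 0.769, 0.0]
contact_force: [0.2, -0.8, -0.2]
gripper_width: -0.003
grasp_force: 0.0
```

Emit:
{"method": "jog_arm", "body": {"motion": "0 -0.06 0.002 0 0 0 0; 0 -0.06 0.002 -0.1 0 0 0; 0 -0.06 0.002 -0.22 0 0 0; 0 -0.06 0.002 -0.34 0 0 0; 0 -0.06 0.002 -0.4 0 0 0"}}

```text
time: 30.7
tool_pos: [0.4818, -0.0038, 0.2609]
tool_rot: [0.001, 0.639, 0.769, 0.001]
contact_force: [0.3, -1.0, -0.8]
gripper_width: -0.003
grasp_force: 0.0
```

```bash
python3 - <<'E'
from lev import *
s=log()
f=grab_frame("scene");save(f,"s9");W=cloud(f);Z=W[...,2];C=cv2.cvtColor(f["color"],cv2.COLOR_RGB2HSV).astype(int)
m=(Z>.078)&(Z<.092)&(np.hypot(W[...,0]-.46,W[...,1]-.08)<.09)&((C[...,0]<8)|(C[...,0]>172));print("handle",m.sum(),W[m].mean(0))
o=np.array([.533,.236]);a=np.radians(10.5);ex=np.array([np.cos(a),np.sin(a)]);ey=np.array([-ex[1],ex[0]]);L=(W[...,:2]-o)@np.c_[ex,ey]
b=(C[...,0]>98)&(C[...,0]<125)&(C[...,1]>100)&(abs(Z-.041)<.005)&(abs(L[...,0])<.04)&(abs(L[...,1])<.16)
t=L[b];print("blue y",np.percentile(t[:,1],[1,99]));q=np.sort(t[:,1]);print("max x/y",np.histogram(q,np.arange(-.08,.15,.01))[0])
cv2.imwrite("pics/s9c.png",cv2.resize(f["color"][110:260,180:360,::-1],None,fx=4,fy=4,interpolation=cv2.INTER_CUBIC))
E
```

```text
30.7 q [-1.630e-01 -3.190e-01  1.901e+00  1.000e-03  1.556e+00 -3.470e-01] p [ 0.4818 -0.0038  0.2609] F [ 0.3 -1.  -0.8] w -0.003 g 0.0
handle 26 [0.46799928 0.04442702 0.08188475]
blue y [-0.05732839  0.13256657]
max x/y [ 0  2 34 29 34 29 36 28 37 25 33 28 29 26 32 31 29 29 37 35 26 12]
```

View pics/s9c.png

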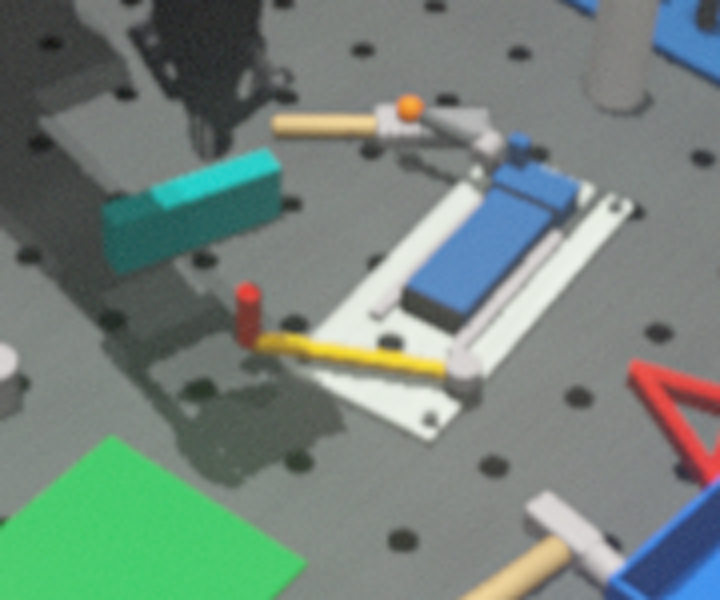

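The tube is seated against the stop at about (550,215), the cam is down with its knob at (410,107), and the handle is back at rest at (248,295). The arm touches nothing, so I'm handing the job in.

```bash
python3 -c "
from plant import *
print(job_done())"
```

```text
the job is handed in; nothing more can be done
None
```

The blue tube was laid flat on the mat, then regrasped by its long narrow sides and laid in the channel; the stop was locked, the tube fed firmly against it at about 18 N for over a second, and the lever is back at rest. I handed the job in at about 31 s of robot time, and no verdict was shown.

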